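# Clear the binder's cutting board, then set the books to dry under weights

### The job

Using the hand sweep, sweep every wood offcut off the cutting board into the scrap tray at its end, without touching the offcuts with the gripper or arm. Then stand the sweep back on the middle of its cork mat, lined up with it, and only after that seat each book flat and square, fully down, in a pocket of the drying cradle (one book to a pocket) and set one steel weight on the middle of each book, lying flat. Leave the jar, the flat brush and the bowl alone.

Things in the scene. Friction and masses are not known exactly. Their poses are not given: they have to be found in the camera images.
- station: Cutting station, fixed, turned up to 7 degrees: white-topped board, top 60 mm high, clear area 280 (x) x 280 (y) mm; wooden side rails (10 mm thick, 20 mm above the top) along its edges at x = -140 and +140 mm, none at the +y and -y edges. At the -y edge (y = -140 mm) the board ends over the scrap tray. Origin: on the bench under the board's centre; z up.
- tray_floor (a point): Centre of the inner floor of the open plywood scrap tray built onto the -y end of the station, inside 280 (x) x 160 (y) mm, walls to 50 mm above the bench, floor 4 mm above the bench, so 56 mm below the board top. Axes as the station's.
- sweep: Hand sweep standing on its foot, about 0.3 kg. Foot 150 (x) x 40 (y) mm, 30 mm high, rubber sole; it pushes with its long flat faces (+y and -y). From its middle rises a grip 70 (x) x 24 (y) mm, height 30 to 87 mm. Take the 24 mm across y with the TCP at about 58 mm height. Origin: centre of underside.
- mat: Cork mat where the sweep lives, fixed, 190 (x) x 85 (y) x 4 mm. Origin: centre of its underside. The mat and the cradle may stand in either of two places.
- cradle: Wooden drying cradle, fixed, 270 (x) x 96 (y) mm, 22 mm high, with two equal rectangular pockets in a row along x. Origin: centre of its underside.
- pocket_a (a point): Centre of the floor of the cradle's pocket on its -x side: pocket 114 (x) x 60 (y) mm, 14 mm deep, floor 8 mm above the bench. Axes as the cradle's.
- pocket_b (a point): Centre of the floor of the cradle's pocket on its +x side, same size and depth.
- paste_jar: Bystander: closed glass jar with steel lid, 68 mm across, 75 mm high. Origin: centre of underside.
- flat_brush: Bystander: brush lying on the bench beyond the work. Origin: centre of its underside, length along x.
- water_bowl: Bystander: small white bowl, 76 mm across, 38 mm high. Origin: centre of underside.
- book1: Small thick cloth-bound book lying flat, 110 (x) x 56 (y) x 45 (z) mm, 0.14 to 0.28 kg; cannot bend or open. It fits either pocket either way round with 2 mm to spare on each side. Origin: centre of its underside. Carries a weight on its flat top in the end.
- book2: Small thick cloth-bound book lying flat, 110 (x) x 56 (y) x 45 (z) mm, 0.14 to 0.28 kg; cannot bend or open. It fits either pocket either way round with 2 mm to spare on each side. Origin: centre of its underside. Carries a weight on its flat top in the end.
- weight1: Book weight: painted steel brick, 64 (x) x 44 (y) x 38 (z) mm, about 0.65 kg, lying flat on the bench. Origin: centre of its underside.
- weight2: Book weight: painted steel brick, 64 (x) x 44 (y) x 38 (z) mm, about 0.65 kg, lying flat on the bench. Origin: centre of its underside.
- offcut1: Loose chunky wood offcut, 60 x 44 x 24 mm (x, y, z), about 45 g, on the board. Origin: centre of its underside as it starts. Three to six are present.
- offcut2: Loose chunky wood offcut, 66 x 34 x 26 mm (x, y, z), about 45 g, on the board. Origin: centre of its underside as it starts. Three to six are present.
- offcut3: Loose chunky wood offcut, 60 x 44 x 24 mm (x, y, z), about 45 g, on the board. Origin: centre of its underside as it starts. Three to six are present.
- offcut4: Loose chunky wood offcut, 66 x 34 x 26 mm (x, y, z), about 45 g, on the board. Origin: centre of its underside as it starts. Three to six are present.
- offcut5: Loose chunky wood offcut, 60 x 44 x 24 mm (x, y, z), about 45 g, on the board. Origin: centre of its underside as it starts. Three to six are present.
- offcut6: Loose chunky wood offcut, 66 x 34 x 26 mm (x, y, z), about 45 g, on the board. Origin: centre of its underside as it starts. Three to six are present.
Mind the look-alikes: they are no part of the job. What is shaped like the book1 but turquoise is not meant. Leave any red look-alike of the offcut3 alone.

How it is judged:
By the outcome, as a careful person would: the job done as asked, in the order asked, and still so for the second after the job is handed in, with the robot touching nothing.
Of offcut1, offcut2, offcut3, offcut4, offcut5, offcut6 only 3 to 6 are there at a start; the rules pass over those that are not, and their reading is None.
At some moment in a run one of offcut1, offcut2, offcut3, offcut4, offcut5, offcut6 may be knocked a few centimetres aside while the robot is not near it.
Once in a run the grip may slacken for a moment while it holds something.
It also fails if it takes over 200 s, if anything falls off the work surface, if the arm or the gripper's body presses on something with over 40 N, if the wrist force passes 120 N, or if a joint passes its speed limit or range.

### The arm

A 7-joint arm with a two-finger parallel gripper is mounted at the origin on the work surface. World frame = base frame: x ahead of the robot, y to its left, z up, the work surface at z = 0. Lengths are in mm, angles in degrees, forces in N, time in s.
With the tool pointing down it reaches from about 425 to 950 mm from the base axis. Payload 4.7 kg.
Tool frame: the origin (TCP) lies between the finger pads, 19 mm behind the fingertips; this is the grasp point; z points along the fingers, y is the line along which they close (so a half turn about z gives the same grasp; the last joint's range is limited). The gripper opens to 85 mm and grips with 20 to 120 N. Pads are 22 mm wide; open, the fingers measure 114 mm over their backs; the gripper's body (76 mm by 85 mm) begins 54 mm behind the grasp point. The pads swing forward as they close: fully open they stand 13 mm farther back than shut.
Start: joints at [66.755, 26.849, -2.785, 87.806, 1.381, 65.374, -4.715], TCP at [248.41, -627.646, 250.035] pointing down, gripper open.
Joint ranges: [-148.3, 148.3], [-19.14, 114.17], [-79.39, 73.82], [5.75, 140.21], [-59.74, 239.74], [12.07, 113.84], [-152.46, 152.46]. Speed limits (degrees/s): [147.25, 147.25, 180, 180, 180, 180, 180].

### API

Orientations are given as [roll, pitch, yaw] about the fixed x, y, z axes, in that order (R = Rz(yaw) Ry(pitch) Rx(roll)).
In Python, from plant import * gives the robot as it stands.
- The arm moves only by the tool apply_moves, never from a script. Its argument "moves" is a list of rows, each a list of 6 numbers: the shift along the world's x, y, z in mm, then the turn, a rotation vector about the world's x, y, z in rad. A call has 1 to 12 rows; each row shifts and turns the commanded pose from where the row before left it; what a row does not reach is not made up. A row lasts 1/10 s, in which the tool goes at most 50 mm and 8.59 degrees, less where a joint would pass 70% of its speed; a pose out of reach is approached as far as the arm can. A call is refused whole if a number of a shift passes 50 or a number of a turn 0.15, either way. A call with a gripper value outside its range is refused whole. "gripper" is the finger opening in mm, from 0 to 85.4, set as the call begins (left out, the last holds). The fingers move at their own pace and stop on an object; "grip_force" is the grip in N (left out, the last holds). Time passes only in rows, so rows that do not move let the fingers close. It gives the time, the measured TCP pose, the force, the opening and the grip force at its end, in the units of the state.
- state(): the state, without advancing time (a new reading comes with each control period).
- get_image(name): name is "side" or "top" or "wrist"; returns a dict with "pixels" (384x512x3 uint8, blue, green, red), "intrinsics" (3x3 intrinsics, pixels), "k1" (the pictures are not rectified: a ray, as slopes to the right and down, at radius r is drawn at 1 + k1 r^2 times it, then the intrinsics apply), "T" (4x4, takes a point from camera to world coordinates); the wrist camera has in their place "hand_eye" (4x4, takes a point from camera to tool coordinates, whose origin is the TCP and whose axes are the flange's). Camera axes: x right, y down, z forward; pixel columns grow to the right and rows downward; lengths in mm; the calibration is good to about 2 mm. A picture is of the moment at which its call begins: read the wrist's pose just before it. There is no depth.
- finish_job(): hands the job in; it is judged then, once.
Trained networks look in a picture, given as the dict that the camera call returned (one of the last four; its "shot" number tells which), for a name from the list of things; names that differ only in an ending like _2 or _b are one class to them, and where a whole thing is asked for, a point or a joint stands for the part that bears it (a point fixed in the world has none). Each returns a list of dicts, best first, with "confidence" (0 to 1); they miss things now and then, are a little off and sometimes report something else, mostly with a low value. They report only what shows in the picture. A call takes as long as a camera call. They do not tell look-alikes from the thing itself.
- spot_in(picture, name): "box" ([left, top, right, bottom] in pixels, round what is visible of it).
- cut_out(picture, name): "region" (384x512 bool, what is visible of it) and "box" ([left, top, right, bottom] in pixels, round what is visible of it).
The state is a dict: "time": time; "joints": joint angles; "qd": joint speeds; "joint_efforts": joint torques, N m; "eef_pos": TCP position; "ee_rot": TCP orientation; "contact_force": force on the tool from outside, world axes, zero at the start; "wrist_torque": the same for the moment, N m; "width": finger opening in mm; "grasp_force": force on a finger pad.
Only numpy, scipy, OpenCV 4.12 (cv2) and the standard library are available. Lean on these libraries where they do the work, as an engineer would, in place of code of your own. Each camera call takes 0.05 s, during which the arm holds its last target. There are 200 camera calls.

## Working session

There is one attempt and no reset: what is moved stays moved. The work goes in short steps, Python scripts to look and compute and a tool call to move; the robot and the scene stay as the last step left them, time stands still between calls to the robot, and variables do not carry over. Pictures are saved under pics/ and viewed, at most 17 in all, crops included, and the job is handed in when it is done.

Besides the shell and the picture viewer there is one more tool, called in YAML: its name, and indented under it one key for each argument. apply_moves: Moves the arm, as the interface text tells. Its arguments: {"type":"object","properties":{"moves":{"type":"array","items":{"type":"array","items":{"type":"number"}}},"gripper":{"type":"number"},"grip_force":{"type":"number"}},"required":["moves"]}

```bash
ls; mkdir -p pics; python3 - <<'E'
from plant import *
import cv2
s=state(); print(s)
for n in ("top","side"):
    p=get_image(n); cv2.imwrite(f"pics/{n}0.png",p["pixels"]); print(n,p["intrinsics"],p["k1"],p["T"])
E
```

```text
pics
{'time': 0.0, 'joints': array([66.75429747, 26.89809534, -2.78460045, 87.87444062,  1.38109196,
       65.3758094 , -4.71892664]), 'qd': array([-0.04308818, -0.0624863 , -0.06841651,  0.13968618, -0.1277272 ,
        0.03016487, -0.08778656]), 'joint_efforts': array([ 9.99889344e-04, -5.10301745e+01, -4.65660193e-02, -2.37710685e+01,
        1.05557375e-02,  7.54308421e-03,  2.56596263e-05]), 'eef_pos': array([ 248.18017695, -627.11975249,  248.94682684]), 'ee_rot': array([-1.79885308e+02,  4.39759136e-03,  2.15885842e+01]), 'contact_force': array([-0.55611189,  0.44867207,  0.33994844]), 'wrist_torque': array([-0.00331011,  0.06576817, -0.03407227]), 'grasp_force': 0.0, 'width': 85.436892760446}
top [[450.02705496   0.         256.5569202 ]
 [  0.         450.02705496 186.39081204]
 [  0.           0.           1.        ]] -0.09233306297308089 [[ 2.92506866e-02 -9.85123006e-01  1.69343028e-01  3.39212522e+02]
 [-9.99221559e-01 -3.33041383e-02 -2.11449873e-02 -1.20082943e+01]
 [ 2.64702370e-02 -1.68592699e-01 -9.85330314e-01  1.24411125e+03]
 [ 0.00000000e+00  0.00000000e+00  0.00000000e+00  1.00000000e+00]]
side [[466.22094582   0.         253.53118503]
 [  0.         466.22094582 191.58777404]
 [  0.           0.           1.        ]] -0.1374327666378397 [[-9.81101832e-01 -9.30801532e-02  1.69632783e-01  2.76607486e+02]
 [-1.93241969e-01  5.15916448e-01 -8.34558422e-01  1.08174192e+03]
 [-9.83551721e-03 -8.51566970e-01 -5.24153564e-01  7.81516054e+02]
 [ 0.00000000e+00  0.00000000e+00  0.00000000e+00  1.00000000e+00]]
```

View pics/top0.png

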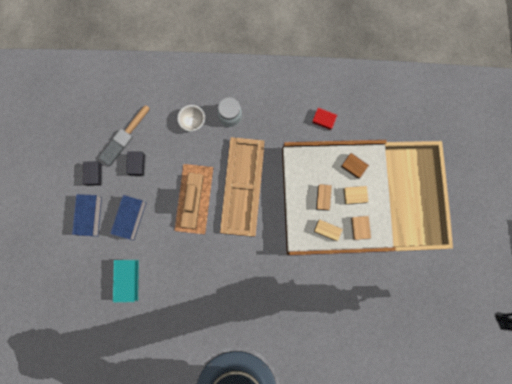

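View pics/side0.png

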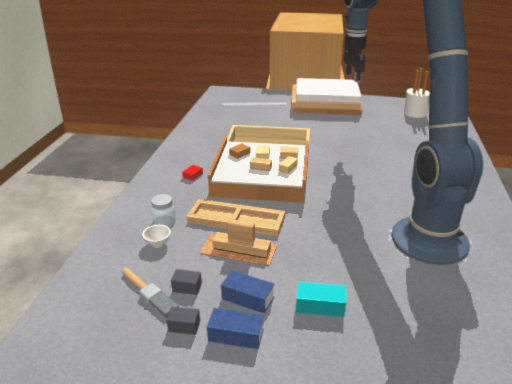

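The top view shows the station at (340,195) with the tray on the right and five offcuts on the board. The red look-alike is at (325,118), off the board. The cradle is at (243,187) and the sweep on its mat at (193,198). The navy books are at (87,215) and (128,218), the turquoise one at (125,280), and the weights at (92,173) and (136,163).

```bash
cat > h.py <<'E'
from plant import *
import cv2, numpy as np
from scipy.optimize import minimize
from scipy.spatial.transform import Rotation as R
def shot(name):
    s=state(); p=get_image(name)
    if name=="wrist":
        T=np.eye(4); T[:3,:3]=R.from_euler("xyz",s["ee_rot"],degrees=True).as_matrix(); T[:3,3]=s["eef_pos"]
        p["T"]=T@p["hand_eye"]
    return p
def proj(P,p):
    T=np.linalg.inv(p["T"]); c=np.asarray(P,float)@T[:3,:3].T+T[:3,3]
    n=c[:,:2]/c[:,2:]; n=n*(1+p["k1"]*(n**2).sum(1,keepdims=True))
    K=p["intrinsics"]; return n*[K[0,0],K[1,1]]+K[:2,2]
def unproj(uv,p,z):
    K=p["intrinsics"]; d=(np.asarray(uv,float)-K[:2,2])/[K[0,0],K[1,1]]; n=d.copy()
    for _ in range(20): n=d/(1+p["k1"]*(n**2).sum(-1,keepdims=True))
    r=np.concatenate([n,np.ones(n.shape[:-1]+(1,))],-1)@p["T"][:3,:3].T; o=p["T"][:3,3]
    return o+r*((z-o[2])/r[...,2:])
def box(dims,z0,q):
    a=np.radians(q[2]); c,s=np.cos(a),np.sin(a)
    P=np.array([[x*dims[0]/2,y*dims[1]/2,z0+z*dims[2]] for x in(-1,1) for y in(-1,1) for z in(0,1)])
    return np.c_[P[:,0]*c-P[:,1]*s+q[0],P[:,0]*s+P[:,1]*c+q[1],P[:,2]]
def sil(parts,q,p,S=4):
    m=np.zeros((384*S,512*S),np.uint8)
    for d,z in parts:
        h=cv2.convexHull(((proj(box(d,z,q),p)+.5)*S-.5).astype(np.float32))
        cv2.fillConvexPoly(m,np.round(h*16).astype(np.int32),1,shift=4)
    return m
def fit(parts,views,q0,step=(5,5,4)):
    """parts: [(dims,z0)], views: [(pic,mask)]; returns x,y,yaw,IoU"""
    M=[np.kron(m.astype(np.uint8),np.ones((4,4),np.uint8)) for _,m in views]
    def f(q):
        e=0
        for (p,_),m in zip(views,M):
            s=sil(parts,q,p); e-=np.sum(s&m)/max(1,np.sum(s|m))
        return e/len(views)
    b=None
    for dy in (0,30,-30):
        q=np.array(q0)+[0,0,dy]
        r=minimize(f,q,method="Nelder-Mead",options=dict(initial_simplex=[q]+[q+np.eye(3)[i]*step[i] for i in range(3)],xatol=.05,fatol=1e-5,maxiter=150))
        if b is None or r.fun<b.fun: b=r
    return np.r_[b.x,-b.fun]
def rect0(mask,p,z):
    (c,wh,a)=cv2.minAreaRect(cv2.findNonZero(mask.astype(np.uint8)))
    B=unproj(cv2.boxPoints((c,wh,a)),p,z)[:,:2]; e=[B[1]-B[0],B[2]-B[1]]
    L=max(e,key=np.linalg.norm); return np.array([*B.mean(0),np.degrees(np.arctan2(L[1],L[0]))])
E
cat > m1.py <<'E'
from h import *
p=shot("top")
D={"book1":[((110,56,45),0)],"weight1":[((64,44,38),0)],"offcut1":[((60,44,24),60)],"offcut2":[((66,34,26),60)],
"cradle":[((270,96,22),0)],"sweep":[((150,40,30),4),((70,24,57),34)],"mat":[((190,85,4),0)],"paste_jar":None,"water_bowl":None,"flat_brush":None,"station":None}
for n,parts in D.items():
    for r in cut_out(p,n):
        if r["confidence"]<.3: continue
        m=r["region"]; bgr=p["pixels"][m].mean(0).astype(int)
        z=0 if parts is None else parts[0][1]+parts[0][0][2]
        q=rect0(m,p,z)
        if parts: q=fit(parts,[(p,m)],q)
        print(n,round(r["confidence"],2),np.round(r["box"]),bgr,np.round(q,2))
E
python3 m1.py
```

```text
book1 0.97 [112. 196. 149. 239.] [112  84  71] [452.28 309.06 -13.77   0.95]
book1 0.71 [115. 260. 138. 301.] [144 147  49] [284.19 304.83   2.23   0.95]
weight1 0.8 [ 83. 161. 104. 192.] [74 69 70] [ 570.5   419.42 -174.92    0.92]
offcut1 0.98 [341. 153. 367. 181.] [ 65 102 147] [ 606.68 -299.58 -123.83    0.88]
offcut1 0.77 [312. 109. 338. 130.] [ 44  45 166] [ 735.92 -216.43 -109.55    0.9 ]
offcut1 0.71 [315. 221. 342. 242.] [126 172 200] [ 430.27 -226.89  -99.21    0.76]
offcut1 0.71 [354. 215. 370. 238.] [114 153 190] [ 438.98 -313.96 -172.18    0.91]
offcut1 0.7 [344. 185. 370. 205.] [131 177 203] [ 527.34 -299.52  -87.69    0.94]
offcut1 0.66 [312. 182. 333. 212.] [112 149 184] [ 518.34 -214.78  -16.81    0.79]
offcut2 0.98 [341. 153. 367. 181.] [ 65 102 147] [ 605.47 -300.35 -126.44    0.8 ]
offcut2 0.77 [312. 109. 338. 130.] [ 44  45 166] [ 735.83 -216.08 -114.82    0.78]
offcut2 0.71 [315. 221. 342. 242.] [126 172 200] [ 430.11 -226.63 -111.03    0.93]
offcut2 0.71 [354. 215. 370. 238.] [114 153 190] [ 439.72 -313.03 -178.48    0.81]
offcut2 0.7 [344. 185. 370. 205.] [131
[... 207 characters left out ...]
adle 0.34 [314. 182. 332. 208.] [110 149 186] [ 6.0925e+02 -2.8274e+02 -2.1946e+02  1.0000e-01]
sweep 0.87 [182. 174. 203. 228.] [ 98 136 173] [504.17 138.32  -5.65   0.94]
mat 0.75 [175. 163. 211. 233.] [ 86 120 166] [512.8  135.56  -4.62   0.54]
paste_jar 0.82 [216.  97. 244. 127.] [145 144 142] [ 770.34   45.96 -177.93]
paste_jar 0.75 [223. 137. 264. 239.] [105 143 180] [552.43   2.7   -2.73]
paste_jar 0.33 [ 99. 106. 148. 162.] [120 129 138] [692.62 342.12 -32.13]
water_bowl 0.59 [178. 106. 206. 129.] [164 171 175] [ 748.23  156.13 -133.87]
flat_brush 0.86 [100. 105. 149. 164.] [120 130 138] [692.78 341.94 -32.52]
station 0.88 [282. 142. 450. 258.] [146 171 185] [ 541.72 -354.35  -84.97]
```

```bash
cat > m2.py <<'E'
from h import *
p=shot("top"); side=shot("side")
r=cut_out(p,"station")[0]["region"]
hsv=cv2.cvtColor(p["pixels"],cv2.COLOR_BGR2HSV)
w=((hsv[...,1]<60)&(hsv[...,2]>130)&r).astype(np.uint8)
w=cv2.morphologyEx(w,cv2.MORPH_OPEN,np.ones((3,3)))
m=np.zeros_like(w); cv2.fillConvexPoly(m,cv2.convexHull(cv2.findNonZero(w)),1)
st=fit([((280,280,.1),60)],[(p,m)],[530,-270,4]); print("station",np.round(st,2))
a=np.radians(st[2]); Rt=np.array([[np.cos(a),np.sin(a)],[-np.sin(a),np.cos(a)]])
for c in [(605.5,-300),(430.1,-226.7),(439,-314),(527.3,-299.5),(517.8,-215.4)]: print(np.round(Rt@(np.array(c)-st[:2]),0))
# orange mat outline near the sweep
v=cv2.resize(p["pixels"][60:320,60:280],None,fx=2.3,fy=2.3,interpolation=cv2.INTER_CUBIC); 
v2=side["pixels"][190:350,110:360]; v2=cv2.resize(v2,(506,324),interpolation=cv2.INTER_CUBIC)
cv2.imwrite("pics/a1.png",v)
# books / weights by color
for n,lo,hi,d in [("book",(100,90,30),(130,255,255),(110,56,45)),("weight",(0,0,0),(180,255,60),(64,44,38))]:
    k=cv2.inRange(hsv,lo,hi); k[:100]=0;k[:, :60]=0;k[:,160:]=0;k[245:]=0
    nc,lab,stt,_=cv2.connectedComponentsWithStats(k)
    for i in range(1,nc):
        if stt[i,4]>100: print(n,stt[i],np.round(fit([(d,0)],[(p,lab==i)],rect0(lab==i,p,d[2])),1))
E
python3 m2.py
```

```text
station [ 523.19 -255.82    3.6     0.98]
[ 79. -49.]
[-91.  35.]
[-88. -53.]
[  1. -44.]
[-3. 41.]
book [ 73 195  23  41 768] [454.5 429.2  -7.4   0.7]
book [111 196  31  43 769] [452.5 311.7 -14.7   0.7]
```

View pics/a1.png

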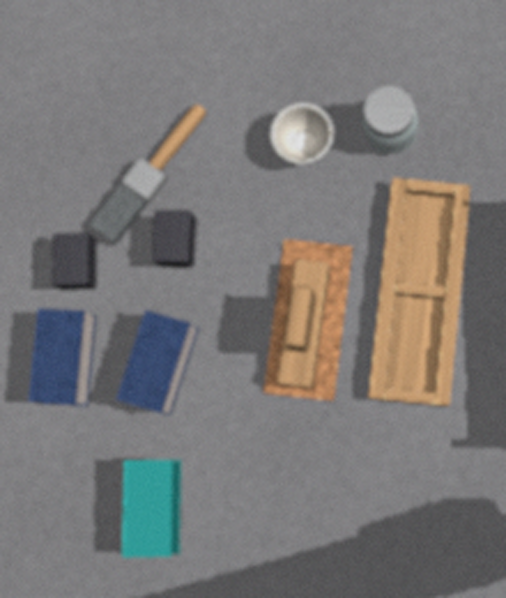

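The crop shows the two navy books, the two black weights, the sweep upright on its orange mat and the cradle with two pockets. I'm going to the sweep now for a close look.

apply_moves:
  moves:
    - [32,36,6,0,0,-0.04]
    - [32,36,6,0,0,-0.04]
    - [32,36,6,0,0,-0.04]
    - [32,36,6,0,0,-0.04]
    - [32,36,6,0,0,-0.04]
    - [32,36,6,0,0,-0.04]
    - [32,36,6,0,0,-0.04]
    - [32,36,6,0,0,-0.04]
    - [32,36,6,0,0,-0.04]
    - [0,0,0,0,0,-0.04]

```text
time: 1.85
eef_pos: [542.4, -295.1, 305.2]
ee_rot: [-179.8, -0.3, -0.7]
contact_force: [-1.1, 0.8, -0.2]
width: 85.2
grasp_force: 0.0
```

apply_moves:
  moves:
    - [-8,46,0,0,0,-0.03]
    - [-8,46,0,0,0,-0.03]
    - [-8,46,0,0,0,0]
    - [-8,46,0,0,0,0]
    - [-8,46,0,0,0,0]
    - [-8,46,0,0,0,0]
    - [-8,46,0,0,0,0]
    - [-8,46,0,0,0,0]
    - [-5,46,0,0,0,0]
    - [0,0,0,0,0,0]
    - [0,0,0,0,0,0]

```text
time: 2.95
eef_pos: [467.2, 111.3, 304.2]
ee_rot: [180.0, -0.0, -4.6]
contact_force: [-0.5, -1.0, -0.1]
width: 85.6
grasp_force: 0.0
```

```bash
python3 - <<'E'
from h import *
s=state(); print(s["time"],s["eef_pos"],s["ee_rot"],s["joints"])
p=shot("wrist"); cv2.imwrite("pics/w1.png",p["pixels"]); print(p["hand_eye"])
for n in ("sweep","mat","cradle"):
    for r in cut_out(p,n)[:2]: print(n,r["confidence"],r["box"])
E
```

```text
2.95 [467.20545533 111.27770103 304.23027331] [ 1.79982762e+02 -3.06544695e-02 -4.59978493e+00] [   2.72420086    7.11446913  -23.15263715  108.22253274    3.10540346
   65.24225067 -116.16909024]
[[ 5.78273406e-04 -9.66308685e-01 -2.57385298e-01  6.50702182e+01]
 [ 9.99999824e-01  5.24432757e-04  2.77830075e-04  6.59219493e-02]
 [-1.33488333e-04 -2.57385414e-01  9.66308818e-01 -1.23524854e+02]
 [ 0.00000000e+00  0.00000000e+00  0.00000000e+00  1.00000000e+00]]
sweep 0.74 [1.8, 3.0, 66.7, 78.7]
sweep 0.69 [215.7, 67.1, 251.1, 195.9]
mat 0.82 [196.4, 44.9, 271.6, 200.6]
```

View pics/w1.png

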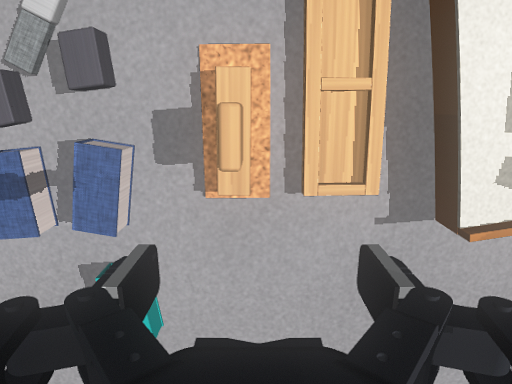

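The wrist view shows the sweep at (233,130) fully inside the mat, which spans (197–271, 44–199). The cradle is partly cut off at (345,95), and both books and weights are at the left.

```bash
cat > m3.py <<'E'
from h import *
p=shot("wrist")
rs=[r for r in cut_out(p,"sweep") if 200<r["box"][0]<260][0]["region"]
rm=[r for r in cut_out(p,"mat") if 150<r["box"][0]<260][0]["region"]
print(fit([((150,40,30),4),((70,24,57),34)],[(p,rs)],[504,138,-5]))
print(fit([((190,85,4),0)],[(p,rm|rs)],[508,137,-5]))
hsv=cv2.cvtColor(p["pixels"],cv2.COLOR_BGR2HSV)
h=hsv[40:205,190:280]; k=np.zeros(hsv.shape[:2],np.uint8); k[40:205,190:280]=h[...,1]>75
n,l,s,_=cv2.connectedComponentsWithStats(k); i=1+s[1:,4].argmax(); k=cv2.morphologyEx((l==i).astype(np.uint8),cv2.MORPH_CLOSE,np.ones((9,9)))
print(s[i],fit([((190,85,4),0)],[(p,k>0)],[508,137,-5]))
E
python3 m3.py
```

```text
[504.10644696 137.33741221  -5.24860603   0.95208248]
[513.16249487 135.5300706   -4.23696223   0.98061422]
[  196    44    72   155 10486] [513.21963574 135.25999838  -4.51660275   0.99177407]
```

apply_moves:
  moves:
    - [9,6.5,-20,0,0,-0.011]
    - [9,6.5,-30,0,0,0]
    - [9,6.5,-30,0,0,0]
    - [9.9,6.6,-40,0,0,0]
    - [0,0,-40,0,0,0]
    - [0,0,-40,0,0,0]
    - [0,0,-25,0,0,0]
    - [0,0,-17,0,0,0]
    - [0,0,0,0,0,0]

```text
time: 4.2
eef_pos: [502.8, 135.3, 59.7]
ee_rot: [179.9, 0.3, -5.4]
contact_force: [-0.0, -0.2, 0.7]
width: 85.7
grasp_force: 0.0
```

apply_moves:
  moves:
    - [0,0,0,0,0,0]
    - [0,0,0,0,0,0]
    - [0,0,0,0,0,0]
    - [0,0,0,0,0,0]
    - [0,0,0,0,0,0]
    - [0,0,0,0,0,0]
    - [0,0,0,0,0,0]
    - [0,0,0,0,0,0]
  gripper: 10
  grip_force: 80

```text
time: 5.0
eef_pos: [504.9, 136.7, 63.0]
ee_rot: [-180.0, -0.1, -5.4]
contact_force: [-1.0, -0.3, 5.9]
width: 22.9
grasp_force: 78.2
```

apply_moves:
  moves:
    - [0,0,20,0,0,0]
    - [0,0,44,0,0,0]
    - [0,0,44,0,0,0]
    - [-7,-40,0,0,0,0.022]
    - [-7,-40,0,0,0,0.022]
    - [-7,-40,0,0,0,0.022]
    - [-7,-40,0,0,0,0.022]
    - [-7,-40,0,0,0,0.022]
    - [-7,-40,0,0,0,0.022]
    - [-6.5,-41.5,0,0,0,0.022]
    - [0,0,0,0,0,0]
    - [0,0,0,0,0,0]

```text
time: 6.2
eef_pos: [454.8, -145.9, 169.4]
ee_rot: [-180.0, 0.1, 3.2]
contact_force: [0.1, 1.3, -3.5]
width: 23.2
grasp_force: 79.4
```

```bash
cat > st.py <<'E'
from h import *
import sys
s=state(); print(s["time"],np.round(s["eef_pos"],1),np.round(s["ee_rot"],1),np.round(s["joints"]),np.round(s["contact_force"],1),s["width"],s["grasp_force"])
E
cat > off.py <<'E'
from st import *
st=np.array([523.2,-255.8]); a=np.radians(3.6); Rt=np.array([[np.cos(a),np.sin(a)],[-np.sin(a),np.cos(a)]])
p=shot("top")
for r in cut_out(p,"offcut1"):
    m=r["region"]
    if r["confidence"]>.25:
        (c,_,_)=cv2.minAreaRect(cv2.findNonZero(m.astype(np.uint8))); print(round(r["confidence"],2),np.round(c),m.sum(),np.round(Rt@(unproj(np.array(c),p,84)[:2]-st)))
cv2.imwrite(f"pics/top_{int(state()['time']*100)}.png",p["pixels"])
E
python3 off.py
```

```text
6.2 [ 454.8 -145.9  169.4] [-1.8e+02  1.0e-01  3.2e+00] [ 28.  15. -18. 118.   6.  48. -80.] [ 0.1  1.3 -3.5] 23.22719480577858 79.413321018219
0.94 [360. 228.] 390 [-88. -50.]
0.9 [324. 118.] 368 [211.  27.]
0.81 [354. 165.] 418 [ 78. -45.]
0.61 [360. 195.] 270 [ -1. -53.]
```

apply_moves:
  moves:
    - [1,0,-20,0,0,0.003]
    - [0,0,-20,0,0,0]
    - [0,0,-8,0,0,0]
    - [0,0,-1,0,0,0]
    - [0,0,0,0,0,0]
    - [0.9,-15,0,0,0,0]
    - [0.9,-15,0,0,0,0]
    - [0.9,-15,0,0,0,0]
    - [0.9,-15,0,0,0,0]
    - [0.9,-15,0,0,0,0]

```text
time: 7.3
eef_pos: [461.6, -220.8, 121.5]
ee_rot: [180.0, -0.0, 3.6]
contact_force: [-1.2, 2.5, -2.5]
width: 23.2
grasp_force: 79.7
```

apply_moves:
  moves:
    - [0.9,-15,0,0,0,0]
    - [0.9,-15,0,0,0,0]
    - [0.9,-15,0,0,0,0]
    - [0.9,-15,0,0,0,0]
    - [0.9,-15,0,0,0,0]
    - [0.9,-15,0,0,0,0]
    - [0.9,-15,0,0,0,0]
    - [0.9,-15,0,0,0,0]
    - [0.9,-15,0,0,0,0]
    - [0.9,-15,0,0,0,0]
    - [0.9,-15,0,0,0,0]
    - [0.9,-10,0,0,0,0]

```text
time: 8.5
eef_pos: [471.8, -397.0, 120.9]
ee_rot: [180.0, 0.0, 3.5]
contact_force: [-0.1, 1.3, -2.5]
width: 23.3
grasp_force: 79.8
```

apply_moves:
  moves:
    - [0,0,0,0,0,0]
    - [0,0,0,0,0,0]

```text
time: 8.7
eef_pos: [472.1, -394.9, 120.9]
ee_rot: [-180.0, 0.0, 3.6]
contact_force: [-0.3, 0.4, -5.0]
width: 23.0
grasp_force: 79.7
```

```bash
python3 off.py; ls pics
```

```text
8.7 [ 472.1 -394.9  120.9] [-180.     0.     3.6] [ 46.  30. -13. 103.   9.  49. -58.] [-0.3  0.4 -5. ] 23.044600735001556 79.65880393981934
0.86 [354. 166.] 370 [ 77. -45.]
0.66 [324. 118.] 354 [211.  28.]
a1.png
side0.png
top0.png
top_630.png
top_880.png
w1.png
```

apply_moves:
  moves:
    - [0,0,25,0,0,0]
    - [0,0,25,0,0,0]
    - [15,37,0,0,0,0]
    - [15,37,0,0,0,0]
    - [15,37,0,0,0,0]
    - [15,37,0,0,0,0]
    - [15,37,0,0,0,0]
    - [15,37,0,0,0,0]
    - [13.5,36,0,0,0,0]
    - [0,0,0,0,0,0]
    - [0,0,0,0,0,0]

```text
time: 9.9
eef_pos: [575.7, -134.9, 171.1]
ee_rot: [-180.0, 0.0, 3.8]
contact_force: [-0.1, -0.1, -4.1]
width: 23.2
grasp_force: 79.9
```

```bash
python3 off.py; cp pics/top_*.png /tmp; python3 -c "
import cv2,glob
f=sorted(glob.glob('pics/top_*.png'))[-1];f='pics/'+max([x[5:] for x in glob.glob('pics/top_*.png')],key=lambda s:int(s[4:-4]))
i=cv2.imread(f);cv2.imwrite('pics/b1.png',cv2.resize(i[90:290,260:470],None,fx=2.8,fy=2.8,interpolation=cv2.INTER_CUBIC))"
```

```text
9.9 [ 575.7 -134.9  171.1] [-180.     0.     3.8] [ 22.  25. -17. 104.   9.  53. -85.] [-0.1 -0.1 -4.1] 23.158657533344254 79.86598491668701
0.91 [418. 197.] 408 [ -12. -212.]
0.77 [355. 166.] 354 [ 75. -46.]
0.75 [418. 218.] 384 [ -67. -208.]
0.7 [401. 221.] 251 [ -74. -159.]
0.5 [394. 198.] 255 [ -13. -144.]
```

View pics/b1.png

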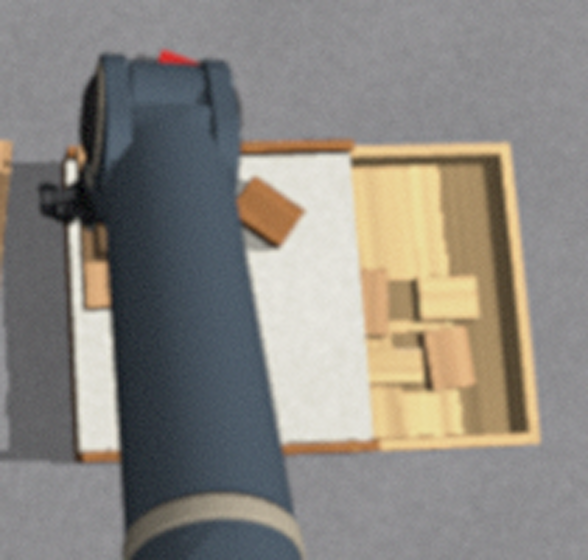

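Four offcuts lie in the tray at crop (375,300), (448,297), (398,362) and (450,355). One is left on the board at (270,210), so I'm pushing the second lane.

apply_moves:
  moves:
    - [0,-1,-20,0,0,0]
    - [0,0,-20,0,0,0]
    - [0,0,-8,0,0,0]
    - [0,0,-2,0,0,0]
    - [0.9,-15,0,0,0,0]
    - [0.9,-15,0,0,0,0]
    - [0.9,-15,0,0,0,0]
    - [0.9,-15,0,0,0,0]
    - [0.9,-15,0,0,0,0]
    - [0.9,-15,0,0,0,0]

```text
time: 11.0
eef_pos: [581.0, -229.8, 121.1]
ee_rot: [180.0, -0.0, 3.6]
contact_force: [-0.3, 0.9, -2.7]
width: 23.2
grasp_force: 79.7
```

apply_moves:
  moves:
    - [0.9,-15,0,0,0,0]
    - [0.9,-15,0,0,0,0]
    - [0.9,-15,0,0,0,0]
    - [0.9,-15,0,0,0,0]
    - [0.9,-15,0,0,0,0]
    - [0.9,-15,0,0,0,0]
    - [0.9,-15,0,0,0,0]
    - [0.9,-15,0,0,0,0]
    - [0.9,-15,0,0,0,0]
    - [0.9,-15,0,0,0,0]
    - [0.9,-12,0,0,0,0]
    - [0,0,0,0,0,0]

```text
time: 12.2
eef_pos: [590.2, -393.2, 120.8]
ee_rot: [179.9, 0.0, 3.4]
contact_force: [-0.7, -1.3, -4.3]
width: 23.0
grasp_force: 80.0
```

apply_moves:
  moves:
    - [0,0,25,0,0,0]
    - [0,0,25,0,0,0]
    - [-15,37,0,0,0,0]
    - [-15,37,0,0,0,0]
    - [-15,37,0,0,0,0]
    - [-15,37,0,0,0,0]
    - [-15,37,0,0,0,0]
    - [0,37,0,0,0,-0.022]
    - [0,37,0,0,0,-0.022]
    - [0,37,0,0,0,-0.022]
    - [0,37,0,0,0,-0.022]
    - [0,37,0,0,0,-0.022]

```text
time: 13.4
eef_pos: [515.4, -17.7, 171.5]
ee_rot: [-180.0, -0.0, -2.7]
contact_force: [-0.1, 0.6, -4.1]
width: 23.1
grasp_force: 79.9
```

```bash
python3 off.py; python3 -c "
import cv2,glob
f='pics/'+max([x[5:] for x in glob.glob('pics/top_*.png')],key=lambda s:int(s[4:-4]))
i=cv2.imread(f);cv2.imwrite('pics/b2.png',cv2.resize(i[90:290,260:470],None,fx=2.8,fy=2.8,interpolation=cv2.INTER_CUBIC))"
```

```text
13.4 [515.4 -17.7 171.5] [-180.    -0.    -2.7] [  14.   19.  -21.  113.    9.   50. -104.] [-0.1  0.6 -4.1] 23.101089577069292 79.91931438446045
0.96 [419. 218.] 377 [ -67. -209.]
0.79 [399. 164.] 282 [  79. -167.]
0.75 [394. 198.] 252 [ -13. -146.]
0.71 [324. 119.] 321 [209.  28.]
0.6 [400. 220.] 281 [ -73. -158.]
0.57 [418. 197.] 392 [ -12. -210.]
```

View pics/b2.png

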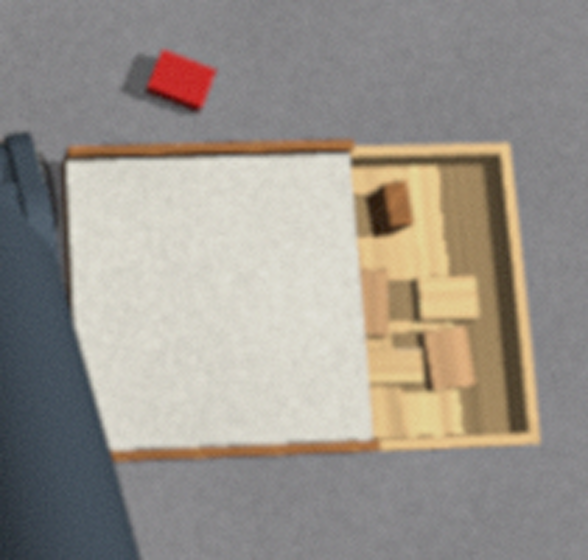

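All five offcuts are in the tray and the board is clear. Next I put the sweep back on its mat.

apply_moves:
  moves:
    - [0,38,0,0,0,-0.016]
    - [0,38,0,0,0,-0.017]
    - [-1,38,0,0,0,0]
    - [0,39,0,0,0,0]
    - [0,0,-40,0,0,0]
    - [0,0,-40,0,0,0]
    - [0,0,-15,0,0,0]
    - [0,0,0,0,0,0]
    - [0,0,0,0,0,0]
    - [0,0,0,0,0,0]

```text
time: 14.5
eef_pos: [516.1, 133.5, 77.6]
ee_rot: [-179.9, -0.2, -4.6]
contact_force: [-0.6, -0.4, -3.3]
width: 23.1
grasp_force: 80.0
```

```bash
cat >avg.py <<'E'
from h import *
S=[]
for i in range(3):
    get_image("top"); s=state(); S.append(np.r_[s["eef_pos"],s["ee_rot"]])
S=np.array(S); print(s["time"],np.round(S,1).tolist(),np.round(s["joints"]))
E
python3 avg.py
```

```text
14.65 [[516.1, 133.3, 77.6, -179.9, -0.2, -4.6], [515.9, 133.2, 77.5, -179.9, -0.2, -4.6], [515.7, 133.1, 77.3, -180.0, -0.1, -4.6]] [  -3.   28.  -21.  115.   15.   39. -128.]
```

apply_moves:
  moves:
    - [-1.5,0.9,-7,0,0,0]
    - [0,0,-6,0,0,0]
    - [0,0,-1,0,0,0]
    - [0,0,0,0,0,0]
    - [0,0,0,0,0,0]

```text
time: 15.15
eef_pos: [513.3, 134.5, 62.7]
ee_rot: [-180.0, -0.0, -4.6]
contact_force: [-2.8, -0.1, 7.5]
width: 23.5
grasp_force: 81.6
```

apply_moves:
  moves:
    - [0,0,0,0,0,0]
    - [0,0,0,0,0,0]
    - [0,0,0,0,0,0]
    - [0,0,0,0,0,0]
    - [0,0,0,0,0,0]
    - [0,0,0,0,0,0]
    - [0,0,0,0,0,0]
  gripper: 85

```text
time: 15.85
eef_pos: [513.4, 133.8, 62.0]
ee_rot: [180.0, 0.0, -4.6]
contact_force: [0.2, -0.5, 0.3]
width: 85.1
grasp_force: 0.0
```

apply_moves:
  moves:
    - [0,0,30,0,0,0]
    - [0,0,40,0,0,0]
    - [0,0,45,0,0,0]
    - [-10,-10,45,0,0,0]
    - [-10,-10,45,0,0,0]
    - [-10,-10,37,0,0,0]
    - [-10,5,0,0,0,0]
    - [0,0,0,0,0,0]
    - [0,0,0,0,0,0]

```text
time: 16.75
eef_pos: [472.8, 108.9, 302.9]
ee_rot: [180.0, 0.1, -4.5]
contact_force: [0.3, -0.3, 0.8]
width: 84.9
grasp_force: 0.0
```

```bash
sed -i 's/,l,s,_=/,l,s,_=/' m3.py; cat > m4.py <<'E'
from h import *
s=state(); print(np.round(s["eef_pos"],1),np.round(s["ee_rot"],1))
p=shot("wrist"); cv2.imwrite("pics/w2.png",p["pixels"])
for r in cut_out(p,"sweep"): print(r["confidence"],r["box"],fit([((150,40,30),4),((70,24,57),34)],[(p,r["region"])],[513,135,-4.5]) if r["region"].sum()>1500 else 0)
E
python3 m4.py
```

```text
[472.8 108.9 302.9] [ 1.8e+02  1.0e-01 -4.5e+00]
0.68 [214.2, 62.1, 250.9, 194.4] [512.25514613 134.15146523  -4.26479436   0.96469795]
```

View pics/w2.png

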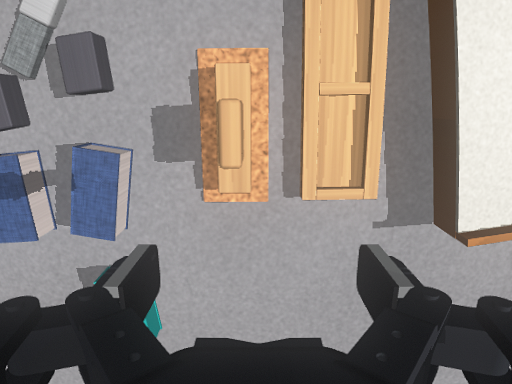

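Sweep is centred on its mat: the foot at (215–251) sits inside the mat at (198–269). Next I flip the wrist and go to the books.

apply_moves:
  moves:
    - [-1,21,0,0,0,0.149]
    - [-1,21,0,0,0,0.149]
    - [-1,21,0,0,0,0.149]
    - [-1,21,0,0,0,0.149]
    - [-1,21,0,0,0,0.149]
    - [-1,21,0,0,0,0.149]
    - [-1,21,0,0,0,0.149]
    - [-1,21,0,0,0,0.149]
    - [-1,21,0,0,0,0.149]
    - [-1,21,0,0,0,0.149]
    - [-1,21,0,0,0,0.149]

```text
time: 17.95
eef_pos: [462.4, 340.5, 302.4]
ee_rot: [-179.9, 0.0, 89.7]
contact_force: [-0.1, -0.3, 0.2]
width: 84.9
grasp_force: 0.0
```

apply_moves:
  moves:
    - [-1,25,0,0,0,0.149]
    - [0,0,0,0,0,0.149]
    - [0,0,0,0,0,0.149]
    - [0,0,0,0,0,0.149]
    - [0,0,0,0,0,0.149]
    - [0,0,0,0,0,0.149]
    - [0,0,0,0,0,0.149]
    - [0,0,0,0,0,0.149]
    - [0,0,0,0,0,0.149]
    - [0,0,0,0,0,0.149]
    - [0,0,0,0,0,0.0126]
    - [0,0,0,0,0,0]

```text
time: 19.15
eef_pos: [461.6, 364.7, 302.9]
ee_rot: [-180.0, -0.1, 175.2]
contact_force: [-0.1, -0.2, -0.7]
width: 85.1
grasp_force: 0.0
```

```bash
cat > m5.py <<'E'
from h import *
s=state(); print(s["time"],np.round(s["eef_pos"],1),np.round(s["ee_rot"],1),np.round(s["joints"]))
p=shot("wrist"); cv2.imwrite("pics/w3.png",p["pixels"])
for n,d in [("book1",(110,56,45)),("weight1",(64,44,38))]:
    for r in cut_out(p,n):
        m=r["region"]
        if m.sum()>800 and r["confidence"]>.2: print(n,round(r["confidence"],2),np.round(r["box"]),p["pixels"][m].mean(0).astype(int),np.round(fit([(d,0)],[(p,m)],rect0(m,p,d[2])),2))
E
python3 m5.py
```

```text
19.15 [461.6 364.7 302.9] [-1.800e+02 -1.000e-01  1.752e+02] [  2.  29. -63.  94.  26.  74.  20.]
book1 0.97 [181. 108. 245. 208.] [152 107  86] [451.62 308.94 165.63   0.98]
book1 0.85 [281. 104. 335. 200.] [155 110  89] [453.51 423.24  -0.61   0.97]
book1 0.66 [161.   0. 225.  66.] [192 196  59] [282.09 303.4    3.61   0.97]
weight1 0.64 [290. 212. 330. 270.] [106  99 101] [571.96 420.82   4.64   0.94]
weight1 0.63 [201. 243. 238. 298.] [101  95  97] [6.0440e+02 3.0214e+02 4.0000e-01 9.4000e-01]
```

View pics/w3.png

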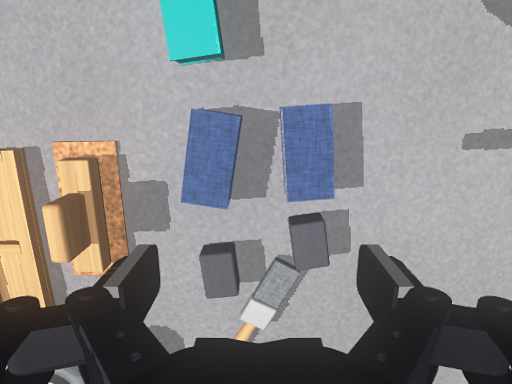

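The flipped wrist view shows book A at (212,158), book B at (308,152), and the weights at (220,270) and (309,240). The turquoise look-alike is at the top. I'll measure the cradle next.

apply_moves:
  moves:
    - [5.5,-45,0,0,0,0.005]
    - [5.5,-45,0,0,0,0.005]
    - [5.5,-45,0,0,0,0]
    - [5.5,-45,0,0,0,0]
    - [5.5,-45,0,0,0,0]
    - [5.5,-45,0,0,0,0]
    - [5.5,-45,0,0,0,0]
    - [5.1,-46.85,0,0,0,0]
    - [0,0,0,0,0,0]
    - [0,0,0,0,0,0]
    - [0,0,0,0,0,0]

```text
time: 20.4
eef_pos: [504.8, 4.5, 304.3]
ee_rot: [180.0, 0.0, 176.1]
contact_force: [-0.2, 0.8, -0.4]
width: 85.0
grasp_force: 0.0
```

```bash
cat > m6.py <<'E'
from h import *
s=state(); print(s["time"],np.round(s["eef_pos"],1),np.round(s["ee_rot"],1),np.round(s["joints"]))
for i in range(2):
    p=shot("wrist")
    for r in cut_out(p,"cradle"):
        m=r["region"]
        if m.sum()>4000 and r["confidence"]>.2: print(round(r["confidence"],2),np.round(r["box"]),np.round(fit([((270,96,22),0)],[(p,m)],[551,1.4,-3.9]),2))
cv2.imwrite("pics/w4.png",p["pixels"])
np.savez("cr.npz",pix=p["pixels"],intrinsics=p["intrinsics"],k1=p["k1"],T=p["T"])
E
python3 m6.py
```

```text
20.4 [504.8   4.5 304.3] [180.    0.  176.1] [ 51.  21. -70. 104.  21.  70.  61.]
0.6 [220.  86. 299. 292.] [551.12   1.25  -3.73   0.98]
0.91 [222.  84. 299. 293.] [551.08   1.19  -3.78   0.98]
```

View pics/w4.png

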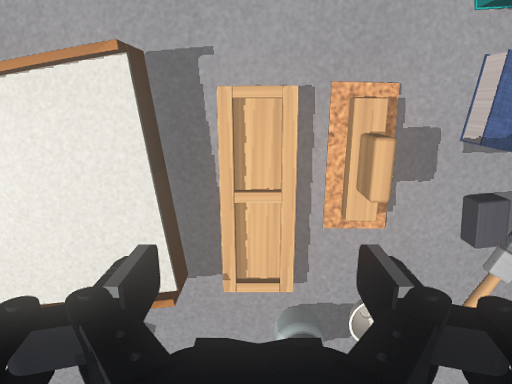

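```bash
cat >> h.py <<'E'
def cshot(cmd):
    """wrist picture with the commanded pose (x,y,z,yaw deg), tool straight down"""
    p=get_image("wrist"); T=np.eye(4); T[:3,:3]=R.from_euler("xyz",[180,0,cmd[3]],degrees=True).as_matrix(); T[:3,3]=cmd[:3]
    p["T"]=T@p["hand_eye"]; return p
def fits(cmd,name,dims,z0,n=3,minpix=800,ok=None):
    for i in range(n):
        p=cshot(cmd)
        for r in cut_out(p,name):
            m=r["region"]
            if m.sum()>minpix and r["confidence"]>.2 and (ok is None or ok(r["box"])):
                print(name,round(r["confidence"],2),np.round(r["box"]),np.round(fit([(dims,z0)],[(p,m)],rect0(m,p,z0+dims[2])),2))
    return p
E
python3 - <<'E'
from h import *
c=(505,3,304,175.97)
fits(c,"cradle",(270,96,22),0,minpix=4000)
p=cshot(c); 
hsv=cv2.cvtColor(p["pixels"],cv2.COLOR_BGR2HSV); k=np.zeros(hsv.shape[:2],np.uint8); sl=np.s_[75:305,205:315]
k[sl]=hsv[sl][...,1]>60; n,l,s,_=cv2.connectedComponentsWithStats(k); i=1+s[1:,4].argmax()
m=cv2.morphologyEx((l==i).astype(np.uint8),cv2.MORPH_CLOSE,np.ones((9,9)))>0
print(s[i],fit([((270,96,22),0)],[(p,m)],[551,0,-3.8]))
E
```

```text
cradle 0.58 [222.  83. 300. 296.] [ 5.5075e+02 -3.0000e-02 -3.7200e+00  9.8000e-01]
cradle 0.43 [  0.  39. 190. 308.] [ 4.8754e+02 -2.0843e+02  1.6390e+02  4.3000e-01]
cradle 0.89 [221.  84. 298. 294.] [ 5.5132e+02 -1.0000e-02 -3.8900e+00  9.7000e-01]
cradle 0.76 [223.  83. 300. 291.] [551.37   0.6   -3.81   0.98]
[  218    85    82   207 15882] [550.37823403   0.96643875  -3.72494469   0.9886795 ]
```

```bash
python3 - <<'E'
from h import *
c=(505,3,304,175.97)
p=cshot(c)
rs=[r for r in cut_out(p,"sweep") if r["box"][0]>320][0]; 
for r in cut_out(p,"mat"):
    if r["box"][0]>310:
        m=cv2.morphologyEx((r["region"]|rs["region"]).astype(np.uint8),cv2.MORPH_CLOSE,np.ones((7,7)))>0
        print("mat",fit([((190,85,4),0)],[(p,m)],[513,134,-4.5]))
print("sweep",rs["confidence"],fit([((150,40,30),4),((70,24,57),34)],[(p,rs["region"])],[513,134,-4.5]))
E
```

```text
mat [513.15172538 135.60584086  -4.25686362   0.96997363]
sweep 0.73 [512.46504725 134.36636913  -3.78718259   0.93393178]
```

apply_moves:
  moves:
    - [-6,44,0,0,0,-0.03]
    - [-6,44,0,0,0,-0.03]
    - [-7,44,0,0,0,-0.03]
    - [-7,44,0,0,0,-0.03]
    - [-8,44,0,0,0,-0.03]
    - [-8,44,-24,0,0,-0.031]
    - [-8,43,-25,0,0,0]
    - [0,0,-25,0,0,0]
    - [0,0,0,0,0,0]
    - [0,0,0,0,0,0]
    - [0,0,0,0,0,0]

```text
time: 22.2
eef_pos: [456.5, 308.4, 231.8]
ee_rot: [179.9, 0.1, 165.5]
contact_force: [-0.2, 0.2, -0.0]
width: 84.9
grasp_force: 0.0
```

```bash
python3 - <<'E'
from h import *
s=state(); print(s["time"],np.round(s["eef_pos"],1),np.round(s["ee_rot"],1),np.round(s["joints"]))
p=fits((455,310,230,165.6),"book1",(110,56,45),0,n=3)
cv2.imwrite("pics/w5.png",p["pixels"])
E
```

```text
22.2 [456.5 308.4 231.8] [1.799e+02 1.000e-01 1.655e+02] [  7.  28. -61. 104.  27.  64.  12.]
book1 0.78 [173.   0. 251.  64.] [281.32 304.93 183.12   0.98]
book1 0.74 [328.  78. 415. 204.] [451.07 424.56  -0.46   0.98]
book1 0.64 [228. 113. 289. 227.] [449.31 310.17 -14.33   0.97]
book1 0.6 [326.  80. 414. 204.] [451.24 424.57  -0.72   0.97]
book1 0.59 [172.   2. 253.  63.] [281.73 304.96   3.     0.98]
book1 0.94 [226. 107. 290. 231.] [449.98 310.01 -14.24   0.98]
book1 0.69 [174.   1. 252.  65.] [281.7  305.55   2.41   0.98]
```

View pics/w5.png

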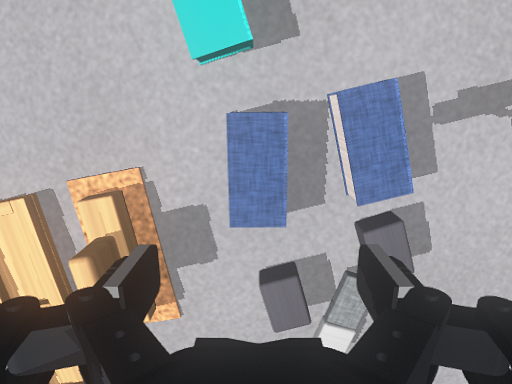

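apply_moves:
  moves:
    - [0,0,0,0,0,0]
    - [0,0,0,0,0,0]
    - [0,0,0,0,0,0]
    - [0,0,0,0,0,0]

```text
time: 22.9
eef_pos: [455.1, 309.1, 230.5]
ee_rot: [180.0, -0.0, 165.6]
contact_force: [-0.4, 0.0, 0.3]
width: 85.3
grasp_force: 0.0
```

apply_moves:
  moves:
    - [0,0,0,0,0,0]
    - [0,0,0,0,0,0]
    - [0,0,0,0,0,0]
    - [0,0,0,0,0,0]

```text
time: 23.3
eef_pos: [455.2, 309.0, 230.5]
ee_rot: [180.0, -0.0, 165.6]
contact_force: [0.3, -0.2, 0.2]
width: 84.9
grasp_force: 0.0
```

apply_moves:
  moves:
    - [0,0,0,0,0,0]
    - [0,0,0,0,0,0]
    - [0,0,0,0,0,0]
    - [0,0,0,0,0,0]

```text
time: 23.7
eef_pos: [455.2, 309.0, 230.6]
ee_rot: [180.0, -0.0, 165.6]
contact_force: [0.4, -0.4, -0.7]
width: 84.9
grasp_force: 0.0
```

apply_moves:
  moves:
    - [0,0,0,0,0,0]
    - [0,0,0,0,0,0]
    - [0,0,0,0,0,0]
    - [0,0,0,0,0,0]

```text
time: 24.1
eef_pos: [455.2, 309.0, 230.6]
ee_rot: [180.0, -0.0, 165.6]
contact_force: [-0.4, 0.9, -0.5]
width: 85.1
grasp_force: 0.0
```

apply_moves:
  moves:
    - [0,0,0,0,0,0]
    - [0,0,0,0,0,0]
    - [0,0,0,0,0,0]
    - [0,0,0,0,0,0]

```text
time: 24.5
eef_pos: [455.2, 309.0, 230.6]
ee_rot: [180.0, -0.0, 165.6]
contact_force: [-0.8, 0.1, 0.0]
width: 84.9
grasp_force: 0.0
```

```bash
python3 - <<'E'
from h import *
c=(455.2,309.0,230.6,165.6)
fits(c,"book1",(110,56,45),0,n=3)
fits(c,"weight1",(64,44,38),0,n=1)
E
```

```text
book1 0.92 [172.   2. 253.  63.] [283.44 303.76   3.15   0.97]
book1 0.79 [325.  81. 414. 207.] [ 4.5372e+02  4.2369e+02 -4.2000e-01  9.8000e-01]
book1 0.75 [226. 113. 290. 228.] [451.35 308.62 -14.6    0.98]
book1 0.86 [328.  81. 415. 205.] [ 4.5417e+02  4.2358e+02 -4.4000e-01  9.8000e-01]
book1 0.74 [227. 111. 290. 230.] [451.39 308.66 -14.3    0.98]
book1 0.69 [173.   0. 251.  67.] [282.71 304.14   2.54   0.98]
book1 0.79 [228. 110. 290. 228.] [451.38 308.65 -14.31   0.98]
book1 0.72 [327.  82. 414. 206.] [ 4.5390e+02  4.2367e+02 -4.0000e-01  9.8000e-01]
book1 0.68 [173.   1. 253.  64.] [282.39 304.33   2.01   0.98]
book1 0.32 [260. 265. 312. 334.] [ 6.2718e+02  2.9706e+02 -1.5500e+00  4.9000e-01]
weight1 0.94 [357. 213. 412. 271.] [5.6811e+02 4.2786e+02 2.4160e+01 5.3000e-01]
weight1 0.79 [258. 266. 310. 333.] [602.53 301.05   1.71   0.93]
```

apply_moves:
  moves:
    - [-3.8,-0.4,-40,0,0,0]
    - [0,0,-45,0,0,0]
    - [0,0,-45,0,0,0]
    - [0,0,-40,0,0,0]
    - [0,0,-20,0,0,0]
    - [0,0,-5.6,0,0,0]
    - [0,0,0,0,0,0]
    - [0,0,0,0,0,0]
    - [0,0,0,0,0,0]
    - [0,0,0,0,0,0]

```text
time: 25.9
eef_pos: [452.1, 309.0, 36.2]
ee_rot: [179.9, 0.1, 165.6]
contact_force: [-1.0, -0.3, -0.0]
width: 85.0
grasp_force: 0.0
```

apply_moves:
  moves:
    - [0,0,0,0,0,0]
    - [0,0,0,0,0,0]
    - [0,0,0,0,0,0]
    - [0,0,0,0,0,0]
    - [0,0,0,0,0,0]
    - [0,0,0,0,0,0]
    - [0,0,0,0,0,0]
  gripper: 45
  grip_force: 60

```text
time: 26.6
eef_pos: [451.7, 309.0, 35.6]
ee_rot: [180.0, 0.0, 165.6]
contact_force: [-0.4, -0.1, 5.5]
width: 54.9
grasp_force: 64.7
```

apply_moves:
  moves:
    - [0,0,25,0,0,0]
    - [0,0,45,0,0,0]
    - [0,0,45,0,0,0]
    - [5,-43,0,0,0,0.026]
    - [5,-43,0,0,0,0.026]
    - [5,-43,0,0,0,0.026]
    - [5,-43,0,0,0,0.026]
    - [5,-44,0,0,0,0.026]
    - [5,-44,0,0,0,0.026]
    - [5.9,-43.7,0,0,0,0.028]

```text
time: 27.6
eef_pos: [486.7, 2.8, 149.6]
ee_rot: [-180.0, -0.0, 176.2]
contact_force: [1.1, -0.3, -1.4]
width: 55.0
grasp_force: 64.2
```

apply_moves:
  moves:
    - [0,0,0,0,0,0]
    - [0,0,0,0,0,0]
    - [0,0,0,0,0,0]
    - [0,0,0,0,0,0]
    - [0,0,0,0,0,0]
    - [0,0,0,0,0,0]

```text
time: 28.2
eef_pos: [487.2, 5.9, 150.1]
ee_rot: [180.0, 0.0, 176.3]
contact_force: [0.7, -0.2, -1.4]
width: 55.0
grasp_force: 64.2
```

```bash
python3 - <<'E'
from st import *
p=shot("wrist"); cv2.imwrite("pics/w6.png",p["pixels"])
E
```

```text
28.2 [487.2   5.9 150.1] [180.    0.  176.3] [ 43.  30. -63. 116.  33.  54.  49.] [ 0.7 -0.2 -1.4] 54.967452092358464 64.21026349067688
```

View pics/w6.png

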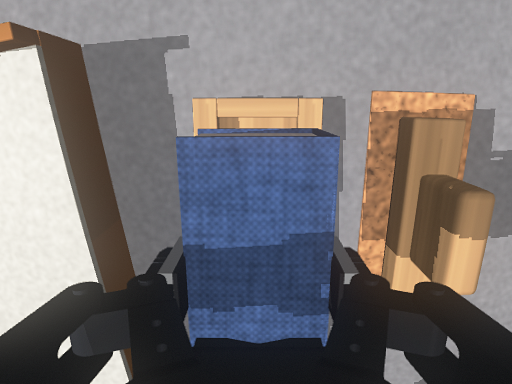

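The book is held square, its top face spanning (178–338, 137). The cradle's near end shows at (193–322, 98). I'll overlay the predicted outlines.

```bash
python3 - <<'E'
from h import *
s=state(); e=s["eef_pos"]; yaw=s["ee_rot"][2]; print(np.round(e,2),round(yaw,2))
p=shot("wrist"); im=cv2.resize(p["pixels"],None,fx=4,fy=4,interpolation=cv2.INTER_CUBIC)
def dr(P,c):
    u=((proj(P,p)+.5)*4-.5)
    for i in range(8):
        for j in range(i):
            if bin(i^j).count("1")==1: cv2.line(im,tuple(np.int32(u[i]*16)),tuple(np.int32(u[j]*16)),c,1,cv2.LINE_AA,4)
dr(box((110,56,45),e[2]-35,(e[0],e[1],yaw)),(0,255,0))
dr(box((270,96,22),0,(551.2,.6,-3.8)),(0,0,255))
c,sn=np.cos(np.radians(-3.8)),np.sin(np.radians(-3.8))
dr(box((114,60,14),8,(551.2-64*c,.6-64*sn,-3.8)),(255,0,255))
cv2.imwrite("pics/w6o.png",im[360:760,660:1400])
E
```

```text
[487.22   5.68 150.03] 176.24
```

View pics/w6o.png

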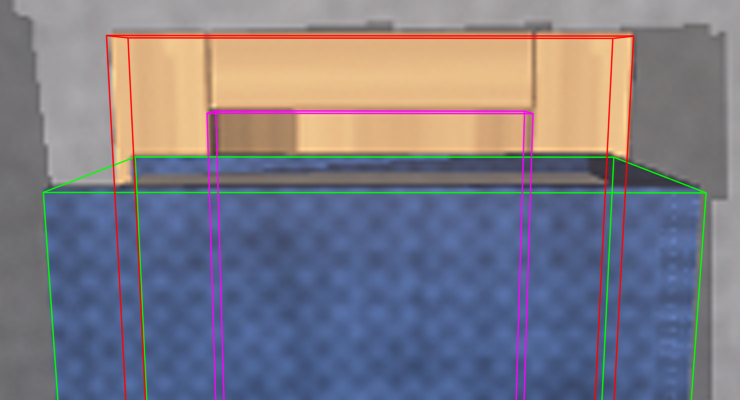

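apply_moves:
  moves:
    - [0,0.3,-30,0,0,0]
    - [0,0,-40,0,0,0]
    - [0,0,-15,0,0,0]
    - [0,0,0,0,0,0]
    - [0,0,0,0,0,0]
    - [0,0,0,0,0,0]
    - [0,0,0,0,0,0]
    - [0,0,0,0,0,0]
    - [0,0,-5,0,0,0]
    - [0,0,-4,0,0,0]

```text
time: 29.3
eef_pos: [487.3, 5.0, 55.8]
ee_rot: [-180.0, 0.0, 176.1]
contact_force: [0.1, 0.2, -1.5]
width: 54.8
grasp_force: 64.1
```

apply_moves:
  moves:
    - [0,0,-3,0,0,0]
    - [0,0,-3,0,0,0]
    - [0,0,-3,0,0,0]
    - [0,0,-2,0,0,0]
    - [0,0,-2,0,0,0]
    - [0,0,0,0,0,0]
    - [0,0,0,0,0,0]

```text
time: 30.0
eef_pos: [487.2, 5.3, 43.6]
ee_rot: [-179.9, -0.0, 176.2]
contact_force: [-2.9, -1.0, 7.4]
width: 54.9
grasp_force: 65.3
```

apply_moves:
  moves:
    - [0,0,0,0,0,0]
    - [0,0,0,0,0,0]
    - [0,0,0,0,0,0]
    - [0,0,0,0,0,0]
    - [0,0,0,0,0,0]
    - [0,0,0,0,0,0]
  gripper: 85

```text
time: 30.6
eef_pos: [487.3, 5.2, 42.9]
ee_rot: [180.0, -0.0, 176.1]
contact_force: [0.0, 1.0, -0.8]
width: 85.0
grasp_force: 0.0
```

apply_moves:
  moves:
    - [0,0,25,0,0,0]
    - [0,0,40,0,0,0]
    - [0,0,45,0,0,0]
    - [0,0,40,0,0,0]
    - [0,0,37,0,0,0]
    - [0,0,0,0,0,0]
    - [0,0,0,0,0,0]
    - [0,0,0,0,0,0]
    - [0,0,0,0,0,0]
    - [0,0,0,0,0,0]

```text
time: 31.6
eef_pos: [486.7, 5.2, 229.0]
ee_rot: [180.0, -0.1, 176.2]
contact_force: [0.2, 0.7, -0.5]
width: 84.9
grasp_force: 0.0
```

```bash
python3 - <<'E'
from st import *
p=fits((487.3,5.2,230,176.2),"book1",(110,56,45),8,n=2)
E
```

```text
31.6 [486.7   5.2 229. ] [ 1.800e+02 -1.000e-01  1.762e+02] [ 49.  24. -69. 112.  26.  62.  56.] [ 0.2  0.7 -0.5] 84.89839818406276 0.0
book1 0.68 [229. 119. 292. 237.] [488.52   4.98  -3.74   0.98]
book1 0.36 [210.  99. 312. 341.] [ 6.1064e+02 -3.1300e+00 -2.8230e+01  4.2000e-01]
book1 0.86 [228. 116. 292. 234.] [487.49   4.83  -3.66   0.98]
```

apply_moves:
  moves:
    - [-3.4,46,0,0,0,0.02]
    - [-3.4,46,0,0,0,0.02]
    - [-3.4,46,0,0,0,0.019]
    - [-3.4,46,0,0,0,0]
    - [-3.4,46,0,0,0,0]
    - [-3.4,46,0,0,0,0]
    - [-3.4,46,0,0,0,0]
    - [-3.4,46,0,0,0,0]
    - [-6.2,46,0,0,0,0]
    - [0,4.5,0,0,0,0]

```text
time: 32.8
eef_pos: [449.8, 430.5, 230.4]
ee_rot: [179.7, -0.1, -179.9]
contact_force: [-1.3, 0.8, -0.3]
width: 85.0
grasp_force: 0.0
```

apply_moves:
  moves:
    - [0,0,0,0,0,0]
    - [0,0,0,0,0,0]
    - [0,0,0,0,0,0]
    - [0,0,0,0,0,0]
    - [0,0,0,0,0,0]
    - [0,0,0,0,0,0]
    - [0,0,0,0,0,0]
    - [0,0,0,0,0,0]
    - [0,0,0,0,0,0]

```text
time: 33.7
eef_pos: [453.8, 423.8, 230.0]
ee_rot: [180.0, -0.0, 179.5]
contact_force: [0.3, -0.5, 0.6]
width: 84.9
grasp_force: 0.0
```

```bash
python3 - <<'E'
from st import *
c=(*s["eef_pos"],s["ee_rot"][2])
fits(c,"book1",(110,56,45),0,n=2)
fits(c,"weight1",(64,44,38),0,n=2,minpix=400)
E
```

```text
33.7 [453.8 423.8 230. ] [180.   -0.  179.5] [ -7.  35. -60.  95.  32.  69.  16.] [ 0.3 -0.5  0.6] 84.86071812732985 0.0
book1 0.7 [227. 119. 291. 231.] [454.22 423.4   -0.54   0.98]
book1 0.63 [  0. 161.  32. 295.] [524.15 120.84  -3.99   0.8 ]
book1 0.73 [  0. 160.  30. 297.] [524.36 120.91  -3.42   0.8 ]
book1 0.59 [ 86.   1. 168.  60.] [282.87 303.76 182.78   0.98]
weight1 0.74 [146. 271. 176. 332.] [6.0651e+02 3.1534e+02 1.5422e+02 4.8000e-01]
weight1 0.67 [234. 241. 279. 311.] [572.59 421.76   5.03   0.91]
weight1 0.92 [146. 273. 174. 333.] [6.0888e+02 3.1510e+02 1.5139e+02 4.6000e-01]
weight1 0.88 [236. 242. 279. 313.] [571.39 421.68   4.12   0.94]
```

apply_moves:
  moves:
    - [0.2,-0.2,-40,0,0,0]
    - [0,0,-45,0,0,0]
    - [0,0,-45,0,0,0]
    - [0,0,-40,0,0,0]
    - [0,0,-20,0,0,0]
    - [0,0,-5,0,0,0]
    - [0,0,0,0,0,0]
    - [0,0,0,0,0,0]
    - [0,0,0,0,0,0]
    - [0,0,0,0,0,0]

```text
time: 35.1
eef_pos: [454.7, 424.2, 36.5]
ee_rot: [179.9, 0.1, 179.5]
contact_force: [0.1, -0.1, 0.0]
width: 84.9
grasp_force: 0.0
```

apply_moves:
  moves:
    - [0,0,0,0,0,0]
    - [0,0,0,0,0,0]
    - [0,0,0,0,0,0]
    - [0,0,0,0,0,0]
    - [0,0,0,0,0,0]
    - [0,0,0,0,0,0]
    - [0,0,0,0,0,0]
  gripper: 45
  grip_force: 60

```text
time: 35.8
eef_pos: [454.3, 424.1, 35.7]
ee_rot: [179.9, 0.0, 179.5]
contact_force: [0.2, 0.2, 6.2]
width: 54.8
grasp_force: 65.9
```

apply_moves:
  moves:
    - [0,0,25,0,0,0]
    - [0,0,45,0,0,0]
    - [0,0,45,0,0,0]
    - [16,-42,0,0,0,-0.02]
    - [16,-42,0,0,0,-0.02]
    - [16,-42,0,0,0,-0.018]
    - [16,-43,0,0,0,0]
    - [16,-43,0,0,0,0]
    - [16,-43,0,0,0,0]
    - [16,-43,0,0,0,0]
    - [16,-43,0,0,0,0]

```text
time: 36.9
eef_pos: [581.8, 80.0, 149.0]
ee_rot: [-180.0, -0.1, 176.2]
contact_force: [0.3, 0.4, -1.7]
width: 55.1
grasp_force: 64.9
```

apply_moves:
  moves:
    - [16,-43,0,0,0,0]
    - [17,-42.8,0,0,0,0]
    - [0,0,0,0,0,0]
    - [0,0,0,0,0,0]
    - [0,0,0,0,0,0]
    - [0,0,0,0,0,0]
    - [0,0,0,0,0,0]
    - [0,0,0,0,0,0]
    - [0,0,0,0,0,0]
    - [0,0,0,0,0,0]
    - [0,0,0,0,0,0]
    - [0,0,0,0,0,0]

```text
time: 38.1
eef_pos: [615.1, -3.3, 150.0]
ee_rot: [180.0, -0.0, 176.2]
contact_force: [-0.2, -0.1, -2.0]
width: 55.2
grasp_force: 64.9
```

```bash
python3 - <<'E'
from h import *
s=state(); e=s["eef_pos"]; yaw=s["ee_rot"][2]; print(s["time"],np.round(e,2),round(yaw,2),s["width"])
p=shot("wrist"); im=cv2.resize(p["pixels"],None,fx=3,fy=3,interpolation=cv2.INTER_CUBIC)
def dr(P,c):
    u=((proj(P,p)+.5)*3-.5)
    for i in range(8):
        for j in range(i):
            if bin(i^j).count("1")==1: cv2.line(im,tuple(np.int32(u[i]*16)),tuple(np.int32(u[j]*16)),c,1,cv2.LINE_AA,4)
dr(box((110,56,45),e[2]-35,(e[0],e[1],yaw)),(0,255,0))
c,sn=np.cos(np.radians(-3.8)),np.sin(np.radians(-3.8))
dr(box((114,60,14),8,(551.2+64*c,.9+64*sn,-3.8)),(255,0,255))
dr(box((110,56,45),8,(551.2-64*c,.9-64*sn,-3.8)),(0,255,255))
cv2.imwrite("pics/w7o.png",im[0:600,400:1150])
E
```

```text
38.1 [615.08  -3.3  149.98] 176.2 55.17102565475188
```

View pics/w7o.png

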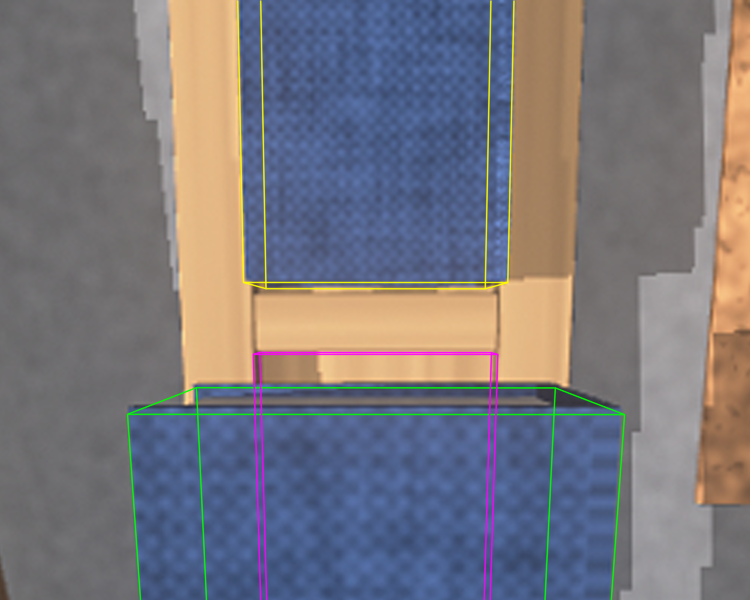

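The outlines match within about 1 mm. Book 1 is seated flat at (375,140), and the pocket edge is at row 352 as predicted. Lowering book 2.

apply_moves:
  moves:
    - [0.6,0,-30,0,0,0]
    - [0,0,-40,0,0,0]
    - [0,0,-15,0,0,0]
    - [0,0,0,0,0,0]
    - [0,0,0,0,0,0]
    - [0,0,0,0,0,0]
    - [0,0,0,0,0,0]
    - [0,0,0,0,0,0]
    - [0,0,-5,0,0,0]
    - [0,0,-4,0,0,0]

```text
time: 39.15
eef_pos: [615.7, -3.4, 55.8]
ee_rot: [-180.0, 0.0, 176.2]
contact_force: [-0.4, -0.4, -1.2]
width: 54.9
grasp_force: 64.8
```

apply_moves:
  moves:
    - [0,0,-3,0,0,0]
    - [0,0,-3,0,0,0]
    - [0,0,-3,0,0,0]
    - [0,0,-2,0,0,0]
    - [0,0,-2,0,0,0]
    - [0,0,0,0,0,0]
    - [0,0,0,0,0,0]

```text
time: 39.85
eef_pos: [615.7, -3.2, 43.7]
ee_rot: [-180.0, 0.0, 176.2]
contact_force: [-3.3, -1.7, 5.1]
width: 55.0
grasp_force: 65.7
```

apply_moves:
  moves:
    - [0,0,0,0,0,0]
    - [0,0,0,0,0,0]
    - [0,0,0,0,0,0]
    - [0,0,0,0,0,0]
    - [0,0,0,0,0,0]
    - [0,0,0,0,0,0]
  gripper: 85

```text
time: 40.45
eef_pos: [615.7, -3.2, 42.9]
ee_rot: [180.0, -0.0, 176.2]
contact_force: [0.2, 0.5, 0.5]
width: 85.4
grasp_force: 0.0
```

apply_moves:
  moves:
    - [0,0,25,0,0,0]
    - [0,0,40,0,0,0]
    - [0,0,45,0,0,0]
    - [0,0,40,0,0,0]
    - [0,0,37,0,0,0]
    - [0,0,0,0,0,0]
    - [0,0,0,0,0,0]
    - [0,0,0,0,0,0]
    - [0,0,0,0,0,0]
    - [0,0,0,0,0,0]
    - [0,0,0,0,0,0]
    - [0,0,0,0,0,0]

```text
time: 41.65
eef_pos: [615.6, -3.2, 229.6]
ee_rot: [180.0, -0.0, 176.2]
contact_force: [-0.7, 0.1, 0.3]
width: 85.4
grasp_force: 0.0
```

```bash
python3 - <<'E'
from st import *
c=(*s["eef_pos"],s["ee_rot"][2])
p=fits(c,"book1",(110,56,45),8,n=2)
E
```

```text
41.65 [615.6  -3.2 229.6] [180.   -0.  176.2] [ 37.  35. -61.  95.  32.  69.  55.] [-0.7  0.1  0.3] 85.43875534052674 0.0
book1 0.88 [226.   1. 294.  97.] [487.09   5.12  -3.58   0.99]
book1 0.83 [226. 119. 290. 235.] [615.69  -3.6  176.03   0.98]
book1 0.93 [223.   0. 295.  99.] [486.34   5.04  -3.3    0.98]
book1 0.72 [225. 118. 293. 234.] [614.66  -3.69  -3.98   0.98]
```

apply_moves:
  moves:
    - [-2,43,0,0,0,0.04]
    - [-2,43,0,0,0,0.04]
    - [-2,43,0,0,0,0]
    - [-2,43,0,0,0,0]
    - [-2,44,0,0,0,0]
    - [-2,44,0,0,0,0]
    - [-1.2,44.3,0,0,0,0]
    - [0,0,0,0,0,0]
    - [0,0,0,0,0,0]
    - [0,0,0,0,0,0]
    - [0,0,0,0,0,0]
    - [0,0,0,0,0,0]

```text
time: 43.05
eef_pos: [603.2, 299.3, 229.9]
ee_rot: [-180.0, 0.0, -179.4]
contact_force: [0.4, -0.1, -0.6]
width: 84.9
grasp_force: 0.0
```

apply_moves:
  moves:
    - [0,0,0,0,0,0]
    - [0,0,0,0,0,0]
    - [0,0,0,0,0,0]
    - [0,0,0,0,0,0]

```text
time: 43.45
eef_pos: [602.5, 300.9, 230.0]
ee_rot: [180.0, 0.0, -179.2]
contact_force: [0.2, -0.4, -0.2]
width: 85.0
grasp_force: 0.0
```

```bash
python3 - <<'E'
from st import *
c=(*s["eef_pos"],s["ee_rot"][2])
p=fits(c,"weight1",(64,44,38),0,n=3,minpix=400)
cv2.imwrite("pics/w8.png",p["pixels"])
E
```

```text
43.45 [602.5 300.9 230. ] [ 180.     0.  -179.2] [  6.  40. -58.  87.  35.  73.  34.] [ 0.2 -0.4 -0.2] 85.03510771328286 0.0
weight1 0.76 [354. 106. 408. 180.] [570.6  420.87   3.34   0.96]
weight1 0.59 [235. 140. 281. 208.] [603.49 300.57 181.79   0.95]
weight1 0.95 [237. 138. 278. 207.] [603.54 300.79   1.78   0.95]
weight1 0.86 [355. 109. 406. 180.] [ 570.81  419.82 -176.71    0.93]
weight1 0.83 [354. 109. 408. 181.] [ 570.89  420.46 -177.83    0.92]
weight1 0.6 [236. 140. 281. 206.] [603.27 300.55   1.77   0.95]
```

View pics/w8.png

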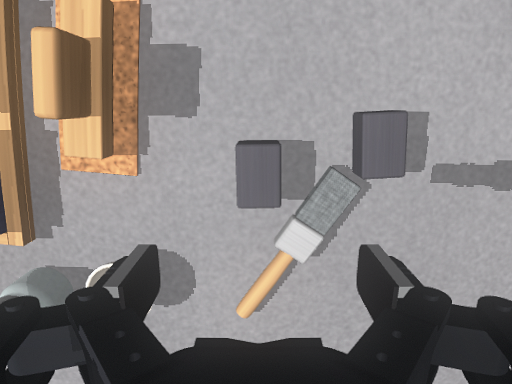

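W2 is at (259,174), W1 at (381,144), and the brush lies between them at lower centre. I narrow the opening to 64 mm to stay clear of the brush.

apply_moves:
  moves:
    - [0.9,-0.3,-40,0,0,0.016]
    - [0,0,-40,0,0,0]
    - [0,0,-40,0,0,0]
    - [0,0,0,0,0,0]
    - [0,0,0,0,0,0]
    - [0,0,-40,0,0,0]
    - [0,0,-30,0,0,0]
    - [0,0,-14,0,0,0]
    - [0,0,0,0,0,0]
    - [0,0,0,0,0,0]
    - [0,0,0,0,0,0]
  gripper: 64

```text
time: 44.85
eef_pos: [604.6, 301.9, 28.6]
ee_rot: [179.9, 0.2, -178.3]
contact_force: [0.2, -0.2, -0.4]
width: 64.2
grasp_force: 0.0
```

apply_moves:
  moves:
    - [0,0,0,0,0,0]
    - [0,0,0,0,0,0]
    - [0,0,0,0,0,0]
    - [0,0,0,0,0,0]
    - [0,0,0,0,0,0]
    - [0,0,0,0,0,0]
  gripper: 32
  grip_force: 100

```text
time: 45.45
eef_pos: [604.1, 301.6, 27.9]
ee_rot: [179.9, 0.1, -178.3]
contact_force: [-0.9, -0.2, 7.2]
width: 42.4
grasp_force: 102.8
```

apply_moves:
  moves:
    - [0,0,20,0,0,0]
    - [0,0,40,0,0,0]
    - [0,0,40,0,0,0]
    - [0,0,30,0,0,0]
    - [2,-43,0,0,0,-0.02]
    - [2,-43,0,0,0,-0.02]
    - [2,-43,0,0,0,-0.02]
    - [2,-43,0,0,0,-0.02]
    - [2,-44,0,0,0,-0.016]
    - [2,-44,0,0,0,0]
    - [0.1,-44,0,0,0,0]
    - [0,0,0,0,0,0]

```text
time: 46.65
eef_pos: [615.1, -14.5, 154.2]
ee_rot: [-179.5, -0.2, 175.5]
contact_force: [0.2, -0.5, -7.8]
width: 42.4
grasp_force: 103.7
```

apply_moves:
  moves:
    - [0,0,0,0,0,0]
    - [0,0,0,0,0,0]
    - [0,0,0,0,0,0]
    - [0,0,0,0,0,0]
    - [0,0,0,0,0,0]
    - [0,0,0,0,0,0]
    - [0,0,0,0,0,0]
    - [0,0,0,0,0,0]
    - [0,0,0,0,0,0]
    - [0,0,0,0,0,0]

```text
time: 47.65
eef_pos: [615.5, -3.3, 156.0]
ee_rot: [180.0, -0.0, 176.2]
contact_force: [0.1, 0.3, -7.4]
width: 42.8
grasp_force: 103.8
```

```bash
python3 - <<'E'
from h import *
s=state(); e=s["eef_pos"]; yaw=s["ee_rot"][2]; print(s["time"],np.round(e,2),round(yaw,2),s["width"])
p=shot("wrist"); im=cv2.resize(p["pixels"],None,fx=2,fy=2,interpolation=cv2.INTER_CUBIC)
def dr(P,c):
    u=((proj(P,p)+.5)*2-.5)
    for i in range(8):
        for j in range(i):
            if bin(i^j).count("1")==1: cv2.line(im,tuple(np.int32(u[i]*16)),tuple(np.int32(u[j]*16)),c,1,cv2.LINE_AA,4)
dr(box((64,44,38),e[2]-26,(e[0],e[1],yaw)),(0,255,0))
dr(box((110,56,45),8,(615.4,-3.4,-3.8)),(0,255,255))
cv2.imwrite("pics/w9o.png",im[100:700,150:900])
E
```

```text
47.65 [615.49  -3.33 155.96] 176.2 42.78956902420953
```

View pics/w9o.png

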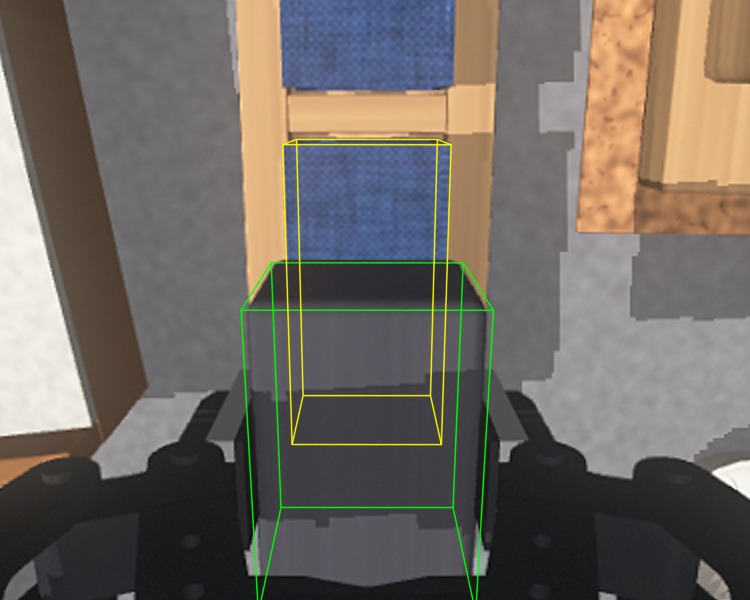

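The weight and the books line up with the predicted outlines: the weight's front edge is at row 310 and the book's at row 140. Lowering it.

apply_moves:
  moves:
    - [0,0,-30,0,0,0]
    - [0,0,-30,0,0,0]
    - [0,0,-6,0,0,0]
    - [0,0,0,0,0,0]
    - [0,0,0,0,0,0]
    - [0,0,0,0,0,0]
    - [0,0,0,0,0,0]
    - [0,0,-4,0,0,0]
    - [0,0,-3,0,0,0]
    - [0,0,-2,0,0,0]
    - [0,0,-1,0,0,0]
    - [0,0,0,0,0,0]

```text
time: 48.9
eef_pos: [615.3, -3.4, 80.9]
ee_rot: [-179.9, -0.0, 176.2]
contact_force: [-4.5, -1.9, 3.5]
width: 42.8
grasp_force: 105.3
```

apply_moves:
  moves:
    - [0,0,0,0,0,0]
    - [0,0,0,0,0,0]
    - [0,0,0,0,0,0]
    - [0,0,0,0,0,0]

```text
time: 49.3
eef_pos: [615.3, -3.4, 80.9]
ee_rot: [-179.9, -0.0, 176.2]
contact_force: [-4.6, -2.2, 3.4]
width: 42.3
grasp_force: 105.3
```

apply_moves:
  moves:
    - [0,0,0,0,0,0]
    - [0,0,0,0,0,0]
    - [0,0,0,0,0,0]
    - [0,0,0,0,0,0]
    - [0,0,20,0,0,0]
    - [0,0,40,0,0,0]
    - [0,0,40,0,0,0]
    - [0,0,30,0,0,0]
    - [0,0,20,0,0,0]
  gripper: 64

```text
time: 50.2
eef_pos: [616.4, -2.3, 234.5]
ee_rot: [179.9, 0.3, 176.2]
contact_force: [0.0, 0.2, 0.7]
width: 64.1
grasp_force: 0.0
```

apply_moves:
  moves:
    - [-5,42.4,0,0,0,0.03]
    - [-5,42.4,0,0,0,0.03]
    - [-5,42.4,0,0,0,0.03]
    - [-5,42.4,0,0,0,0.03]
    - [-5,42.4,0,0,0,0]
    - [-5,42.4,0,0,0,0]
    - [-5,42.4,0,0,0,0]
    - [-5,42.4,0,0,0,0]
    - [-5,42.4,0,0,0,0]
    - [-4.5,42.2,0,0,0,0]

```text
time: 51.2
eef_pos: [565.5, 422.5, 231.8]
ee_rot: [179.9, 0.1, -176.9]
contact_force: [0.8, -0.5, 1.2]
width: 64.4
grasp_force: 0.0
```

apply_moves:
  moves:
    - [0,0,0,0,0,0]
    - [0,0,0,0,0,0]
    - [0,0,0,0,0,0]
    - [0,0,0,0,0,0]
    - [0,0,0,0,0,0]
    - [0,0,0,0,0,0]
    - [0,0,0,0,0,0]
    - [0,0,0,0,0,0]
    - [0,0,0,0,0,0]
    - [0,0,0,0,0,0]

```text
time: 52.2
eef_pos: [565.9, 420.5, 230.0]
ee_rot: [180.0, -0.0, -176.9]
contact_force: [-0.0, 0.1, -0.3]
width: 64.1
grasp_force: 0.0
```

```bash
python3 - <<'E'
from st import *
c=(*s["eef_pos"],s["ee_rot"][2])
p=fits(c,"weight1",(64,44,38),0,n=3,minpix=400)
for r in cut_out(p,"flat_brush")[:1]:
    b=r["region"]; v,u=np.nonzero(b); P=unproj(np.c_[u,v].astype(float),p,10)[:,:2]
    print(P[P[:,0].argmin()],P[P[:,1].argmin()],P[P[:,1].argmax()])
E
```

```text
52.2 [565.9 420.5 230. ] [ 180.    -0.  -176.9] [ -6.  42. -57.  82.  36.  75.  27.] [-0.   0.1 -0.3] 64.10507914288273 0.0
weight1 0.89 [237. 142. 280. 216.] [570.79 420.85   5.21   0.96]
weight1 0.97 [237. 145. 280. 216.] [571.43 420.49   4.17   0.96]
weight1 0.79 [238. 142. 279. 216.] [571.06 420.74   4.11   0.95]
[596.89655534 380.53374503] [704.50409494 344.66814213] [617.87191859 408.12662407]
```

apply_moves:
  moves:
    - [5.2,0.2,-40,0,0,0.022]
    - [0,0,-40,0,0,0]
    - [0,0,-40,0,0,0]
    - [0,0,0,0,0,0]
    - [0,0,0,0,0,0]
    - [0,0,-40,0,0,0]
    - [0,0,-30,0,0,0]
    - [0,0,-14,0,0,0]
    - [0,0,0,0,0,0]
    - [0,0,0,0,0,0]
    - [0,0,0,0,0,0]
    - [0,0,0,0,0,0]

```text
time: 53.75
eef_pos: [571.9, 421.6, 28.0]
ee_rot: [179.9, 0.1, -175.7]
contact_force: [-0.1, -0.8, -0.2]
width: 64.1
grasp_force: 0.0
```

apply_moves:
  moves:
    - [0,0,0,0,0,0]
    - [0,0,0,0,0,0]
    - [0,0,0,0,0,0]
    - [0,0,0,0,0,0]
    - [0,0,0,0,0,0]
    - [0,0,0,0,0,0]
  gripper: 32
  grip_force: 100

```text
time: 54.35
eef_pos: [571.5, 421.4, 27.3]
ee_rot: [179.9, 0.1, -175.7]
contact_force: [-0.7, -0.4, 5.0]
width: 42.5
grasp_force: 103.0
```

apply_moves:
  moves:
    - [0,0,20,0,0,0]
    - [0,0,40,0,0,0]
    - [0,0,40,0,0,0]
    - [0,0,30,0,0,0]
    - [-8.4,-41.5,0,0,0,-0.02]
    - [-8.4,-41.5,0,0,0,-0.02]
    - [-8.4,-41.5,0,0,0,-0.02]
    - [-8.4,-41.5,0,0,0,-0.02]
    - [-8.4,-41.6,0,0,0,-0.02]
    - [-8.4,-41.6,0,0,0,-0.02]
    - [-8.4,-41.6,0,0,0,-0.023]
    - [-8.4,-41.6,0,0,0,0]

```text
time: 55.55
eef_pos: [502.4, 86.0, 155.7]
ee_rot: [-179.9, -0.1, 176.1]
contact_force: [0.9, -0.0, -5.8]
width: 42.5
grasp_force: 103.6
```

apply_moves:
  moves:
    - [-8.4,-41.6,0,0,0,0]
    - [-8.2,-41.6,0,0,0,0]
    - [0,0,0,0,0,0]
    - [0,0,0,0,0,0]
    - [0,0,0,0,0,0]
    - [0,0,0,0,0,0]
    - [0,0,0,0,0,0]
    - [0,0,0,0,0,0]
    - [0,0,0,0,0,0]
    - [0,0,0,0,0,0]
    - [0,0,0,0,0,0]
    - [0,0,0,0,0,0]

```text
time: 56.75
eef_pos: [487.4, 5.1, 156.0]
ee_rot: [180.0, -0.0, 176.2]
contact_force: [-0.1, -0.1, -5.8]
width: 42.4
grasp_force: 104.0
```

apply_moves:
  moves:
    - [0,0,-30,0,0,0]
    - [0,0,-30,0,0,0]
    - [0,0,-6,0,0,0]
    - [0,0,0,0,0,0]
    - [0,0,0,0,0,0]
    - [0,0,0,0,0,0]
    - [0,0,0,0,0,0]
    - [0,0,-4,0,0,0]
    - [0,0,-3,0,0,0]
    - [0,0,-2,0,0,0]
    - [0,0,-1,0,0,0]
    - [0,0,0,0,0,0]

```text
time: 57.95
eef_pos: [487.2, 5.0, 80.3]
ee_rot: [-179.9, -0.0, 176.2]
contact_force: [-3.8, -0.9, 0.0]
width: 42.8
grasp_force: 105.3
```

apply_moves:
  moves:
    - [0,0,0,0,0,0]
    - [0,0,0,0,0,0]
    - [0,0,0,0,0,0]

```text
time: 58.25
eef_pos: [487.2, 5.1, 80.2]
ee_rot: [-180.0, -0.0, 176.1]
contact_force: [-3.7, -1.7, 4.4]
width: 42.8
grasp_force: 105.5
```

Seated on the book. I'll release it, lift and look over the whole scene.

apply_moves:
  moves:
    - [0,0,0,0,0,0]
    - [0,0,0,0,0,0]
    - [0,0,0,0,0,0]
    - [0,0,0,0,0,0]
    - [0,0,20,0,0,0]
    - [0,0,40,0,0,0]
    - [0,0,45,0,0,0]
    - [0,0,45,0,0,0]
    - [0,0,45,0,0,0]
    - [0,0,30,0,0,0]
    - [0,0,0,0,0,0]
    - [0,0,0,0,0,0]
  gripper: 64

```text
time: 59.45
eef_pos: [487.4, 5.0, 305.1]
ee_rot: [-180.0, 0.1, 176.1]
contact_force: [0.0, 0.6, -0.3]
width: 63.8
grasp_force: 0.0
```

apply_moves:
  moves:
    - [0,0,0,0,0,0]
    - [0,0,0,0,0,0]
    - [0,0,0,0,0,0]
    - [0,0,0,0,0,0]
    - [0,0,0,0,0,0]
    - [0,0,0,0,0,0]

```text
time: 60.05
eef_pos: [487.4, 5.2, 304.9]
ee_rot: [180.0, -0.0, 176.2]
contact_force: [0.2, 0.5, 0.5]
width: 64.1
grasp_force: 0.0
```

```bash
python3 - <<'E'
from st import *
c=(*s["eef_pos"],s["ee_rot"][2])
p=fits(c,"weight1",(64,44,38),53,n=2,minpix=400)
q=get_image("side")["pixels"]
w=p["pixels"]
cv2.imwrite("pics/z.png",np.hstack([cv2.resize(w,(400,300)),cv2.resize(q[90:330,100:420],(400,300))]))
E
python3 off.py
```

```text
60.05 [487.4   5.2 304.9] [180.   -0.  176.2] [ 54.  20. -73. 106.  20.  70.  61.] [0.2 0.5 0.5] 64.11539223129833 0.0
weight1 0.89 [240. 244. 276. 307.] [615.07  -3.61 176.3    0.94]
weight1 0.73 [238. 136. 280. 201.] [486.1    4.46  -3.78   0.96]
weight1 0.66 [237. 247. 280. 305.] [615.69  -3.68  -4.91   0.93]
weight1 0.56 [239. 137. 282. 203.] [486.25   4.78  -3.7    0.95]
60.3 [487.4   5.2 305. ] [180.    0.  176.2] [ 54.  20. -73. 106.  20.  70.  61.] [-0.4 -1.   0.1] 64.20599659289407 0.0
0.93 [419. 218.] 331 [ -68. -208.]
0.78 [324. 118.] 353 [211.  28.]
0.67 [401. 220.] 216 [ -73. -160.]
0.64 [394. 197.] 220 [ -10. -144.]
0.62 [399. 164.] 282 [  80. -167.]
```

View pics/z.png

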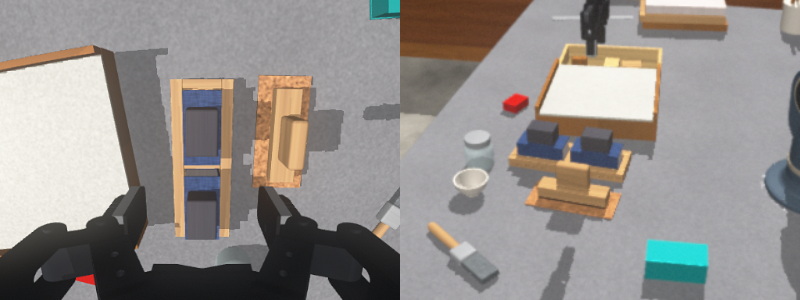

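The final views show the board clear, the sweep on its mat and both books seated with a weight on each. The jar, bowl, brush and look-alikes are still in place, so I'm handing in.

```bash
python3 -c "
from plant import *
print(finish_job())"
```

```text
the job is handed in; nothing more can be done
None
```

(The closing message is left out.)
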